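# Fetch the cherries from behind the tumblers

### The job

Clear the three tumblers off the serving tray onto the cork mat, standing upright, so that you can get at the jars behind them; then set the red-lidded cherry jar on the middle of the marble coaster, and only then put each tumbler back upright on the very spot on the tray where it stood at first. Set things down gently rather than dropping them, knock none of them over, and leave the olive jar and the brass jigger where they are.

Things in the scene. Friction and masses are not known exactly. Their poses are not given: they have to be found in the camera images.
- tray: black serving tray with a brass rim, 190 (its x) by 270 (its y), fixed. Origin at the centre of its underside; its x points from the tumbler row to the jar row. Floor top 6 above the counter, rim 6 wide and 16 high. Three brass rings of 70 diameter drawn on the floor at x = -45, y = -85, 0 and 85 mark the tumbler places; the two jars stand at x = +45, y = about -50 and +50.
- mat: cork bar mat, 170 (its x) by 290 (its y), 4 thick, fixed; origin at the centre of its underside. The side area, empty at the start; it lies on the other side (left or right) from the tray.
- coaster: round white marble coaster, 90 in diameter, 8 thick, fixed, between tray and mat; origin at the centre of its underside.
- copper_cup: copper tumbler, straight round open cup, outer diameter 60, height 120, wall 3, about 0.2 kg; origin at the centre of its underside, z up. At the start it stands on one of the tray's three brass rings (the three tumblers are shuffled among them).
- blue_cup: dark blue glazed tumbler, straight round open cup, outer diameter 60, height 120, wall 3, about 0.2 kg; origin at the centre of its underside, z up. At the start it stands on one of the tray's three brass rings (the three tumblers are shuffled among them).
- white_cup: white porcelain tumbler, straight round open cup, outer diameter 60, height 120, wall 3, about 0.2 kg; origin at the centre of its underside, z up. At the start it stands on one of the tray's three brass rings (the three tumblers are shuffled among them).
- cherry_jar: garnish jar, round, 50 in diameter over the lid (glass body 48), 60 high, about 0.15 kg, lid not to be opened; origin at the centre of its underside, z up. At the start it stands on the tray in the back row, behind the tumblers. This one has a RED lid and red cherries.
- olive_jar: garnish jar, round, 50 in diameter over the lid (glass body 48), 60 high, about 0.15 kg, lid not to be opened; origin at the centre of its underside, z up. At the start it stands on the tray in the back row, behind the tumblers. This one has a GREEN lid and green olives; it stays where it is.
- jigger: brass cocktail jigger (hourglass-shaped measure), 44 in diameter, 78 high, loose, beyond the coaster, to be left alone. Origin at the centre of its underside.

How it is judged:
By the outcome, as a careful person would: the job done as asked, in the order asked, and still so for the second after the job is handed in, with the robot touching nothing.
It also fails if it takes over 144 s, if anything falls off the work surface, if the arm or the gripper's body presses on something with over 40 N, if the wrist force passes 120 N, or if a joint passes its speed limit or range.

### The arm

A 6-joint arm with a two-finger parallel gripper is mounted at the origin on the work surface. World frame = base frame: x ahead of the robot, y to its left, z up, the work surface at z = 0. Lengths are in m, angles in rad, forces in N, time in s.
With the tool pointing down it reaches from about 0.35 to 0.975 m from the base axis. Payload 4.9 kg.
Tool frame: the origin (TCP) lies between the finger pads; the fingertips stand 25 mm ahead of it and the grasp point (between the pads) lies 6 mm ahead of it (manip.tcp_to_tips is the z of the fingertips in the tool frame, in m); z points along the fingers, y is the line along which they close (so a half turn about z gives the same grasp; the last joint's range is limited). The gripper opens to 85 mm and grips with 20 to 120 N. Pads are 22 mm wide; open, the fingers measure 114 mm over their backs; the gripper's body (76 mm by 85 mm) begins 54 mm behind the grasp point. The pads swing forward as they close: fully open they stand 13 mm farther back than shut.
Start: joints at [1.145, 0.053, 1.613, -0, 1.476, -0.119], TCP at [0.189, 0.596, 0.256] pointing down, gripper open.
Joint ranges: [-3.01, 3.01], [-1.01, 2.22], [0.06, 2.58], [-1.02, 4.17], [0.09, 2.62], [-3.14, 3.14]. Speed limits (rad/s): [2.57, 2.57, 3.14, 3.14, 3.14, 3.14].

### API

Orientations are given as a unit quaternion [w, x, y, z].
In Python, from plant import manip gives the robot as it stands. The module is installed in compiled form; this text tells all that it offers.
- The arm moves only by the tool arm_command, never from a script. Its argument "moves" is a list of rows, each a list of 3 entries, a list of its own where there are three numbers: the opening, from -1 (shut) to 1 (fully open), then the shift along the tool's x, y, z in units of 0.15 m (1.0 is 0.15 m), then the turn about the tool's z in units of 2 pi rad (1.0 is 2 pi rad). A call has 1 to 20 rows; each row is the pose to reach, as a shift and turn from the pose commanded when the call began, along the tool's axes at that moment, turning the shorter way round; what a row does not reach only later rows make up. A row lasts 1/12 s, in which the tool goes at most 41.7 mm and 7.16 degrees, less where a joint would pass 70% of its speed; a pose out of reach is approached as far as the arm can. A call with a number of a shift or a turn outside -1 to 1 is refused whole. A call with a gripper value outside its range is refused whole. The fingers move at their own pace and stop on an object; the grip force is fixed at half the most. Time passes only in rows, so rows that repeat a pose let the fingers close. It gives the time, the measured TCP pose, the force, the opening and the grip force at its end, in the units of the state.
- manip.state(): the state, without advancing time (a new reading comes with each control period).
- manip.grab_frame(name): name is "scene" or "top"; returns a dict with "frame" (384x512x3 uint8, red, green, blue), "fx", "fy", "cx", "cy" (pixels), "R" (3x3) and "t" (3): a world point X has camera coordinates R X + t. Camera axes: x right, y down, z forward; pixel columns grow to the right and rows downward; lengths in m; the calibration is good to about 2 mm. A picture is of the moment at which its call begins. There is no depth.
- manip.job_done(): hands the job in; it is judged then, once.
Trained networks look in a picture, given as the dict that the camera call returned (one of the last four; its "shot" number tells which), for a name from the list of things; names that differ only in an ending like _2 or _b are one class to them, and where a whole thing is asked for, a point or a joint stands for the part that bears it (a point fixed in the world has none). Each returns a list of dicts, best first, with "confidence" (0 to 1); they miss things now and then, are a little off and sometimes report something else, mostly with a low value. They report only what shows in the picture. A call takes as long as a camera call.
- manip.search_frame(picture, target): "extent" ([left, top, right, bottom] in pixels, round what is visible of it).
The state is a dict: "time": time; "joint_pos": joint angles; "joint_vel": joint speeds; "joint_efforts": joint torques, N m; "tool_pos": TCP position; "tool_rot": TCP orientation; "contact_force": force on the tool from outside, world axes, zero at the start; "ft_torque": the same for the moment, N m; "gripper_width": opening from 0.0 (shut) to 1.0 (fully open); "grasp_force": force on a finger pad.
Only numpy, scipy, OpenCV 4.12 (cv2) and the standard library are available. Lean on these libraries where they do the work, as an engineer would, in place of code of your own. Each camera call takes 0.05 s, during which the arm holds its last target. There are 200 camera calls.

## Working session

There is one attempt and no reset: what is moved stays moved. The work goes in short steps, Python scripts to look and compute and a tool call to move; the robot and the scene stay as the last step left them, time stands still between calls to the robot, and variables do not carry over. Pictures are saved under pics/ and viewed, at most 14 in all, crops included, and the job is handed in when it is done.

Besides the shell and the picture viewer there is one more tool, called after "Call:" as name(argument=value, ...), one argument or row to a line, values as JSON. arm_command: Moves the arm, as the interface text tells. Shifts and turns lie within -1 to 1; 1 stands for 0.15 m of shift or 2 pi rad of turn. Its arguments: {"type":"object","properties":{"moves":{"type":"array"}},"required":["moves"]}

```bash
mkdir -p pics; ls; cat > h.py <<'E'
import numpy as np,cv2
from plant import manip
N=["tray","mat","coaster","copper_cup","blue_cup","white_cup","cherry_jar","olive_jar","jigger"]
def ray(f,u,v,z):
    K=np.array([[f["fx"],0,f["cx"]],[0,f["fy"],f["cy"]],[0,0,1]]);R=np.array(f["R"]);t=np.array(f["t"])
    c=-R.T@t;d=R.T@np.linalg.solve(K,[u,v,1.]);return c+d*(z-c[2])/d[2]
def proj(f,X):
    c=np.array(f["R"])@np.array(X,float)+np.array(f["t"]);return f["fx"]*c[0]/c[2]+f["cx"],f["fy"]*c[1]/c[2]+f["cy"]
def save(f,n,s=1.5): cv2.imwrite("pics/"+n,cv2.resize(f["frame"][:,:,::-1],None,fx=s,fy=s,interpolation=cv2.INTER_CUBIC))
E
python3 - <<'E'
from h import *
s=manip.state();print(s["tool_pos"],s["tool_rot"],s["gripper_width"],manip.tcp_to_tips)
for c in ("top","scene"):
    f=manip.grab_frame(c);save(f,c+"0.png")
    R=np.array(f["R"]);print(c,-R.T@np.array(f["t"]),R.round(2).tolist(),f["fx"])
    for n in N:
        r=manip.search_frame(f,n)
        print(n,[(np.round(q["extent"],1).tolist(),round(q["confidence"],2)) for q in r[:2]])
E
```

```text
pics
[0.18853217 0.5952859  0.25506472] [-2.64853597e-04  1.52789110e-01  9.88258295e-01 -9.79385229e-04] 0.9975225122869718 0.025
top [3.80694471e-01 2.96902860e-04 1.07171750e+00] [[0.03, -1.0, 0.0], [-0.98, -0.03, -0.22], [0.22, 0.0, -0.98]] 458.21518834640295
tray [([90.3, 185.6, 209.2, 281.2], 0.87), ([232.8, 247.6, 272.6, 284.8], 0.35)]
mat [([293.3, 193.6, 422.4, 275.7], 0.69)]
coaster [([234.6, 246.0, 271.2, 283.4], 0.97)]
copper_cup [([80.9, 234.7, 125.8, 274.5], 0.67)]
blue_cup [([162.8, 227.5, 198.1, 260.6], 0.84)]
white_cup [([120.7, 234.5, 162.5, 266.7], 0.63)]
cherry_jar []
olive_jar [([106.0, 200.3, 134.9, 224.2], 0.56), ([122.4, 234.6, 161.9, 267.9], 0.45)]
jigger [([247.1, 161.6, 267.1, 184.2], 0.76)]
scene [ 1.15969906 -0.06730522  0.54364349] [[0.11, 0.99, 0.01], [0.64, -0.06, -0.76], [-0.76, 0.09, -0.65]] 358.1263411068279
tray [([283.6, 154.1, 424.0, 219.3], 0.85)]
mat [([60.5, 174.8, 207.8, 243.4], 0.86)]
coaster [([227.8, 163.0, 264.4, 184.0], 0.67)]
copper_cup [([361.9, 121.3, 399.1, 173.6], 0.74)]
blue_cup [([295.8, 126.6, 329.5, 181.2], 0.71), ([224.4, 162.8, 263.9, 182.0], 0.17)]
white_cup [([330.1, 124.2, 365.8, 176.2], 0.86)]
cherry_jar [([325.8, 170.2, 354.2, 206.9], 0.57), ([328.8, 123.8, 364.8, 175.0], 0.19)]
olive_jar [([368.6, 167.2, 397.0, 200.1], 0.78), ([362.1, 122.4, 401.9, 177.8], 0.17)]
jigger []
```

View pics/top0.png

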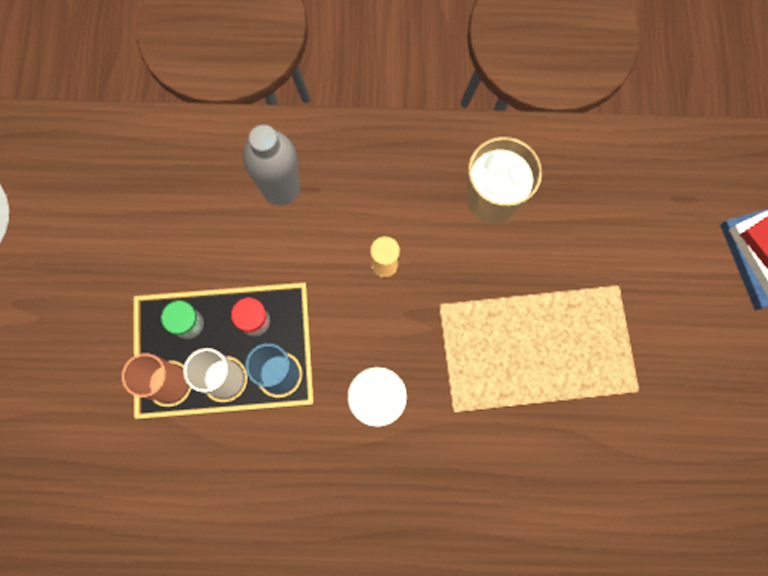

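View pics/scene0.png

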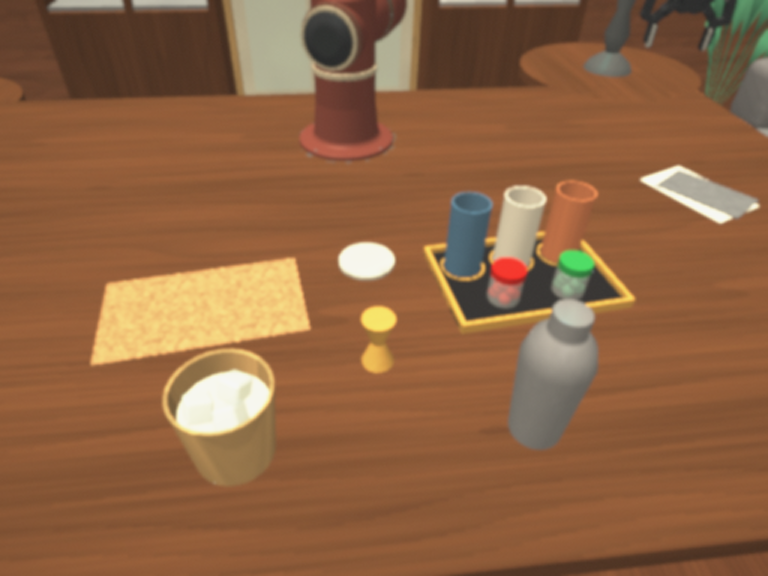

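The top view shows the tray at left (y > 0): copper, white and blue tumblers left to right at about (165,380), (225,375), (278,370). The green lid is at (180,318), the red lid at (249,315), the coaster at (377,397) and the mat at (538,348), all in 1.5x pixels. A shaker and an ice bucket stand beyond. Next I'll measure these precisely.

```bash
cat >> h.py <<'E'
def rect(f,z,x0=.2,x1=.8,y0=-.45,y1=.5,s=1000):
    # rectified: row -> x descending, col -> y descending, s px per m
    W,H=int((y1-y0)*s),int((x1-x0)*s)
    w=[(x1,y1),(x1,y0),(x0,y0),(x0,y1)]
    src=np.float32([proj(f,(a,b,z)) for a,b in w]);dst=np.float32([[0,0],[W,0],[W,H],[0,H]])
    return cv2.warpPerspective(f["frame"],cv2.getPerspectiveTransform(src,dst),(W,H),flags=cv2.INTER_LINEAR)
def toxy(p,x1=.8,y1=.5,s=1000): return np.array([x1-p[1]/s,y1-p[0]/s])
def big(m):
    c=max(cv2.findContours(m.astype(np.uint8),cv2.RETR_EXTERNAL,cv2.CHAIN_APPROX_NONE)[0],key=cv2.contourArea);return c
def hsv(im): return cv2.cvtColor(im,cv2.COLOR_RGB2HSV).astype(int)
E
python3 - <<'E'
from h import *
f=manip.grab_frame("top")
def show(n,c):
    r=cv2.minAreaRect(c);b=cv2.boxPoints(r);print(n,toxy(r[0]),np.round(r[1],1),round(r[2],2),[toxy(p).round(4).tolist() for p in b])
im=rect(f,.016);h=hsv(im);H,S,V=h[...,0],h[...,1],h[...,2]
# brass of rim or black
m=((H>17)&(H<32)&(S>100)&(V>140)); m[:, 400:]=0; m[:150]=0
cv2.imwrite("pics/m.png",np.hstack([m.astype(np.uint8)*255]))
show("tray",cv2.convexHull(np.argwhere(m)[:,::-1].astype(np.float32)))
im=rect(f,.004);h=hsv(im);m=(h[...,0]>12)&(h[...,2]>190)&(h[...,1]>80);m[:,:500]=0;m[:150]=0;show("mat",big(m))
im=rect(f,.008);h=hsv(im);m=(h[...,1]<50)&(h[...,2]>180);m[:,:350]=0;m[:,550:]=0;show("coaster",big(m))
im=rect(f,.066);h=hsv(im);
m=(h[...,1]>170)&(h[...,2]>120)&((h[...,0]<4)|(h[...,0]>174));m[:,500:]=0;show("red",big(m))
m=(h[...,1]>120)&(h[...,2]>70)&(h[...,0]>45)&(h[...,0]<80);m[:,500:]=0;show("green",big(m))
im=rect(f,.126);cv2.imwrite("pics/r126.png",im[150:500,0:450,::-1].repeat(2,0).repeat(2,1)[:600,:800])
im=rect(f,.078);h=hsv(im);m=(h[...,0]>17)&(h[...,0]<32)&(h[...,1]>100)&(h[...,2]>200);m[:,:400]=0;m[:,600:]=0;show("jig",big(m))
E
```

```text
tray [0.53124887 0.24356805] [192.5 272.2] 83.87 [[0.6123999953269958, 0.38920000195503235], [0.6414999961853027, 0.1185000017285347], [0.45010000467300415, 0.09799999743700027], [0.42100000381469727, 0.3686000108718872]]
mat [ 0.54863168 -0.24804968] [172.6 292.4] 82.33 [[0.6146000027656555, -0.09160000085830688], [0.6536999940872192, -0.3815000057220459], [0.48260000348091125, -0.40450000762939453], [0.44359999895095825, -0.11460000276565552]]
coaster [0.4655 0.0015] [89. 89.] 90.0 [[0.5099999904632568, 0.04600000008940697], [0.5099999904632568, -0.0430000014603138], [0.42100000381469727, -0.0430000014603138], [0.42100000381469727, 0.04600000008940697]]
red [0.57700002 0.19649997] [50.2 48.8] 45.0 [[0.5774999856948853, 0.23149999976158142], [0.6119999885559082, 0.19699999690055847], [0.5764999985694885, 0.1615000069141388], [0.5419999957084656, 0.19599999487400055]]
green [0.5705 0.301 ] [49. 50.] 90.0 [[0.5950000286102295, 0.32600000500679016], [0.5950000286102295, 0.2759999930858612], [0.5460000038146973, 0.2759999930858612], [0.5460000038146973, 0.32600000500679016]]
jig [ 0.67417307 -0.00363461] [43.5 52.8] 11.31 [[0.6525999903678894, 0.02290000021457672], [0.7042999863624573, 0.012500000186264515], [0.6958000063896179, -0.03020000085234642], [0.6439999938011169, -0.01979999989271164]]
```

View pics/r126.png

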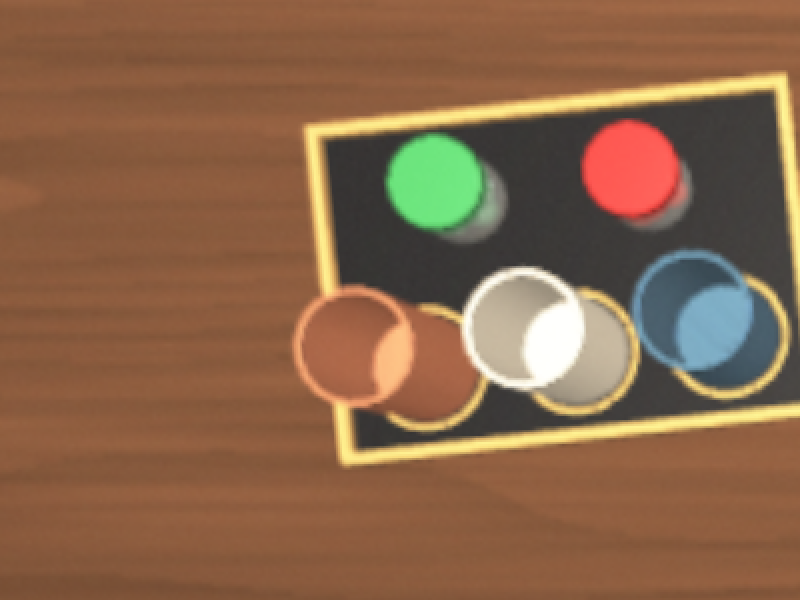

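Tray: centre (0.531, 0.2436), yaw 6.1°. The ring positions this gives agree with the tumbler tops to within 1 mm:

| Tumbler | x | y |
|---|---|---|
| Blue | 0.4955 | 0.1543 |
| White | 0.4865 | 0.2388 |
| Copper | 0.4774 | 0.3233 |

I'll turn the tool so that the fingers close along world x. Shifts are then [dy, dx, -dz].

Call:
arm_command(
  moves=[
    [1,[-0.2,-0.16,0],0.02],
    [1,[-0.937,-0.752,0],0.2011],
    [1,[-0.937,-0.752,0],0.2011],
    [1,[-0.937,-0.752,0],0.2011],
    [1,[-0.937,-0.752,0],0.2011],
    [1,[-0.937,-0.752,0],0.2011],
    [1,[-0.937,-0.752,0],0.2011],
    [1,[-0.937,-0.752,0],0.2011],
    [1,[-0.937,-0.752,0],0.2011],
    [1,[-0.937,-0.752,0],0.2011],
    [1,[-0.937,-0.752,0],0.2011],
    [1,[-0.937,-0.752,0],0.2011],
    [1,[-0.937,-0.752,0],0.2011],
    [1,[-0.937,-0.752,0],0.2011],
  ],
)

```text
time: 2.22
tool_pos: [0.2886, 0.4458, 0.2563]
tool_rot: [-0.0, 0.706, 0.708, -0.0]
contact_force: [0.4, -0.6, 0.7]
gripper_width: 0.999
grasp_force: 0.0
```

```bash
cat > st.py <<'E'
from plant import manip
import numpy as np
s=manip.state();q=np.array(s["tool_rot"]);print(round(s["time"],2),np.round(s["tool_pos"],4),q.round(4),"F",np.round(s["contact_force"],1),s["gripper_width"],s["grasp_force"],np.round(s["joint_pos"],2))
E
python3 st.py
```

```text
2.22 [0.2886 0.4458 0.2563] [-0.      0.7063  0.7079 -0.    ] F [ 0.4 -0.6  0.7] 0.9993213694624893 0.0 [ 0.86 -0.17  1.83  0.    1.49  0.85]
```

Call:
arm_command(
  moves=[
    [1,[-0.12,0.08,0],0],
    [1,[-0.97,0.69,0],0],
    [1,[-0.97,0.69,0],0],
    [1,[-0.97,0.69,0],0],
    [1,[-0.97,0.69,0],0],
    [1,[-0.97,0.69,0],0],
  ],
)

```text
time: 2.72
tool_pos: [0.3949, 0.2966, 0.2565]
tool_rot: [0.001, 0.709, 0.706, 0.0]
contact_force: [-0.3, 1.0, 0.2]
gripper_width: 1.002
grasp_force: 0.0
```

Call:
arm_command(
  moves=[
    [1,[-0.25,0.2,0],0],
    [1,[-0.5,0.4,0],0],
    [1,[-0.7,0.5,0],0],
    [1,[-0.85,0.6,0],0],
    [1,[-0.973,0.69,0],0],
    [1,[-0.973,0.69,0],0],
    [1,[-0.973,0.69,0],0],
    [1,[-0.973,0.69,0],0],
    [1,[-0.973,0.69,0],0],
  ],
)

```text
time: 3.47
tool_pos: [0.4952, 0.1555, 0.2563]
tool_rot: [-0.0, 0.706, 0.708, 0.0]
contact_force: [-0.7, 0.8, 0.1]
gripper_width: 1.001
grasp_force: 0.0
```

Call:
arm_command(
  moves=[
    [1,[-0.007,0,0.1],0],
    [1,[-0.007,0,0.3],0],
    [1,[-0.007,0,0.5],0],
    [1,[-0.007,0,0.65],0],
    [1,[-0.007,0,0.8],0],
    [1,[-0.007,0,0.9],0],
    [1,[-0.007,0,1],0],
    [1,[-0.007,0,1],0],
    [1,[-0.007,0,1],0],
    [1,[-0.007,0,1],0],
  ],
)

```text
time: 4.3
tool_pos: [0.4962, 0.1542, 0.1075]
tool_rot: [0.0, 0.706, 0.708, 0.001]
contact_force: [0.4, 1.2, 0.5]
gripper_width: 1.003
grasp_force: 0.0
```

Call:
arm_command(
  moves=[
    [0.6,[0,0,0],0],
    [0.4,[0,0,0],0],
    [0.2,[0,0,0],0],
    [0,[0,0,0],0],
    [-0.2,[0,0,0],0],
    [-0.4,[0,0,0],0],
    [-1,[0,0,0],0],
    [-1,[0,0,0],0],
    [-1,[0,0,0],0],
    [-1,[0,0,0],0],
    [-1,[0,0,0],0],
  ],
)

```text
time: 5.22
tool_pos: [0.4963, 0.1537, 0.1082]
tool_rot: [0.0, 0.707, 0.707, 0.001]
contact_force: [-3.4, 0.7, 6.6]
gripper_width: 0.691
grasp_force: 63.8
```

```bash
python3 st.py; python3 - <<'E'
from h import *
f=manip.grab_frame("scene");save({"frame":f["frame"][90:290,200:460]},"s1.png",3)
E
```

```text
5.22 [0.4963 0.1537 0.1082] [1.000e-04 7.069e-01 7.073e-01 5.000e-04] F [-3.4  0.7  6.6] 0.6911293587354802 63.78423247486353 [ 0.16 -0.06  1.98  0.    1.22  0.16]
```

View pics/s1.png

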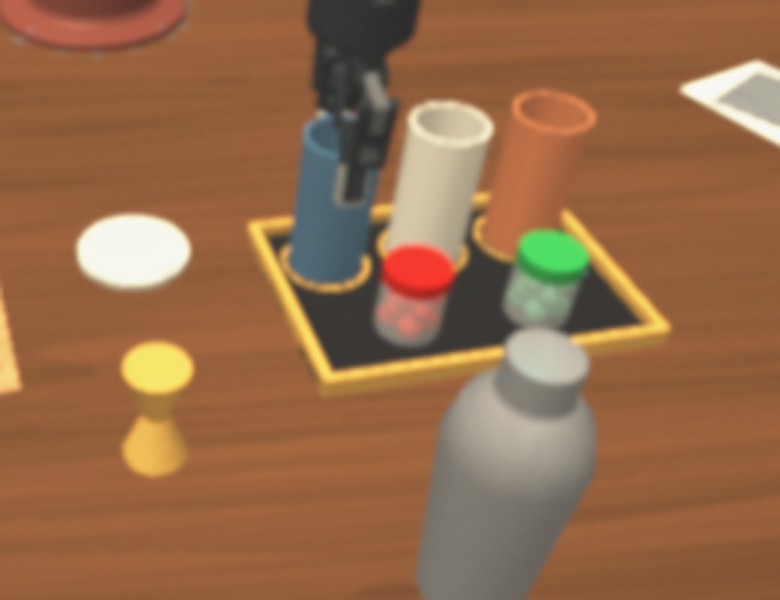

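The blue cup is gripped cleanly at about (335,150) in the crop, with its neighbours untouched. I'll lift it and carry it to the mat.

Call:
arm_command(
  moves=[
    [-1,[0,0,-0.03],0],
    [-1,[0,0,-0.1],0],
    [-1,[0,0,-0.2],0],
    [-1,[0,0,-0.32],0],
    [-1,[0,0,-0.44],0],
    [-1,[0,0,-0.56],0],
    [-1,[0,0,-0.65],0],
    [-1,[0,0,-0.7],0],
    [-1,[0,0,-0.7],0],
  ],
)

```text
time: 6.02
tool_pos: [0.4969, 0.1535, 0.2138]
tool_rot: [0.001, 0.707, 0.707, 0.002]
contact_force: [0.7, 0.1, -3.5]
gripper_width: 0.692
grasp_force: 64.9
```

Call:
arm_command(
  moves=[
    [-1,[-0.04,0,0],0],
    [-1,[-0.12,0.01,0],0],
    [-1,[-0.24,0.02,0],0],
    [-1,[-0.4,0.03,0],0],
    [-1,[-0.57,0.04,0],0],
    [-1,[-0.75,0.05,0],0],
    [-1,[-0.93,0.06,0],0],
  ],
)

```text
time: 6.6
tool_pos: [0.5038, 0.0119, 0.2095]
tool_rot: [-0.001, 0.707, 0.707, -0.001]
contact_force: [0.7, 0.2, -3.5]
gripper_width: 0.691
grasp_force: 64.9
```

Call:
arm_command(
  moves=[
    [-1,[-0.18,0.01,0],0],
    [-1,[-0.36,0.02,0],0],
    [-1,[-0.54,0.03,0],0],
    [-1,[-0.72,0.05,0],0],
    [-1,[-0.9,0.06,0],0],
  ],
)

```text
time: 7.02
tool_pos: [0.5127, -0.1232, 0.2095]
tool_rot: [-0.001, 0.707, 0.707, -0.001]
contact_force: [1.0, 0.6, -2.8]
gripper_width: 0.691
grasp_force: 64.9
```

Call:
arm_command(
  moves=[
    [-1,[-0.18,0.01,0],0],
    [-1,[-0.36,0.02,0],0],
    [-1,[-0.54,0.03,0],0],
    [-1,[-0.7,0.05,0],0],
    [-1,[-0.84,0.06,0],0],
    [-1,[-0.93,0.07,0],0],
    [-1,[-0.97,0.07,0],0],
    [-1,[-0.97,0.07,0],0],
    [-1,[-0.97,0.07,0],0],
  ],
)

```text
time: 7.77
tool_pos: [0.524, -0.2661, 0.2106]
tool_rot: [-0.001, 0.707, 0.707, 0.0]
contact_force: [0.0, 1.0, -3.9]
gripper_width: 0.694
grasp_force: 65.0
```

Call:
arm_command(
  moves=[
    [-1,[-0.08,0.01,0],0],
    [-1,[-0.2,0.02,0],0],
    [-1,[-0.33,0.03,0],0],
    [-1,[-0.43,0.04,0],0],
    [-1,[-0.49,0.04,0],0],
    [-1,[-0.49,0.04,0.05],0],
    [-1,[-0.49,0.04,0.15],0],
    [-1,[-0.49,0.04,0.27],0],
    [-1,[-0.49,0.04,0.39],0],
    [-1,[-0.49,0.04,0.5],0],
    [-1,[-0.49,0.04,0.6],0],
    [-1,[-0.49,0.04,0.65],0],
    [-1,[-0.49,0.04,0.68],0],
    [-1,[-0.49,0.04,0.69],0],
    [-1,[-0.49,0.04,0.7],0],
    [-1,[-0.49,0.04,0.705],0],
    [-1,[-0.49,0.04,0.705],0],
  ],
)

```text
time: 9.18
tool_pos: [0.531, -0.3404, 0.1065]
tool_rot: [0.001, 0.707, 0.707, 0.0]
contact_force: [0.8, 0.6, -2.5]
gripper_width: 0.693
grasp_force: 65.0
```

```bash
python3 st.py; python3 - <<'E'
from h import *
f=manip.grab_frame("scene");save({"frame":f["frame"][90:290,20:280]},"s2.png",3)
E
```

```text
9.18 [ 0.531  -0.3404  0.1065] [8.000e-04 7.070e-01 7.073e-01 1.000e-04] F [ 0.8  0.6 -2.5] 0.6933498213616206 65.04059795290232 [-0.69  0.2   1.72  0.    1.23 -0.69]
```

View pics/s2.png

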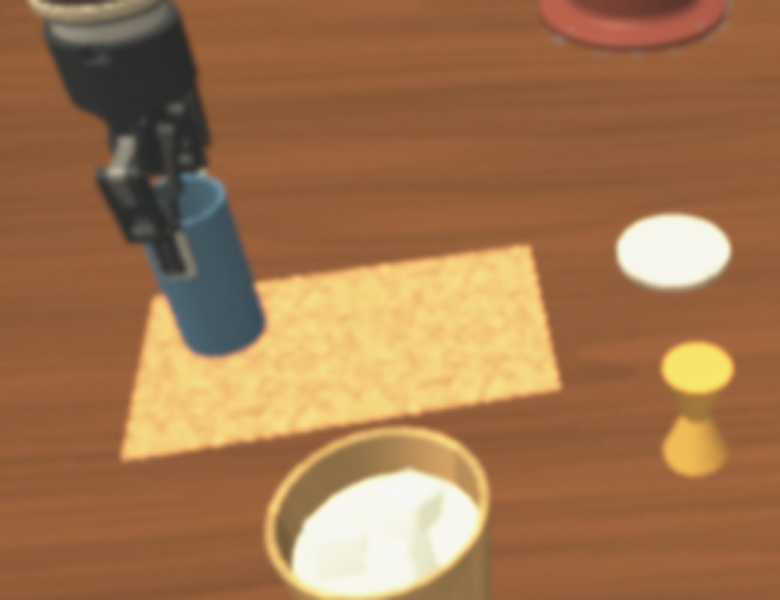

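The blue cup hangs upright just above the mat, base at about (225,340) in the crop. The force reading shows no contact yet, so I'll lower it in small steps.

Call:
arm_command(
  moves=[
    [-1,[0,0,0.004],0],
    [-1,[0,0,0.008],0],
    [-1,[0,0,0.008],0],
    [-1,[0,0,0.008],0],
  ],
)

```text
time: 9.57
tool_pos: [0.531, -0.3407, 0.1063]
tool_rot: [0.001, 0.707, 0.707, -0.0]
contact_force: [-2.8, 0.9, 5.7]
gripper_width: 0.689
grasp_force: 65.8
```

Call:
arm_command(
  moves=[
    [0.42,[0,0,0],0],
    [0.5,[0,0,0],0],
    [0.6,[0,0,0],0],
    [0.8,[0,0,0],0],
    [1,[0,0,0],0],
    [1,[0,0,0],0],
    [1,[0,0,0],0],
    [1,[0,0,-0.05],0],
    [1,[0,0,-0.2],0],
    [1,[0,0,-0.4],0],
    [1,[0,0,-0.6],0],
    [1,[0,0,-0.7],0],
    [1,[0,0,-0.7],0],
  ],
)

```text
time: 10.65
tool_pos: [0.5326, -0.3417, 0.2155]
tool_rot: [0.005, 0.707, 0.707, 0.0]
contact_force: [0.5, -0.4, -0.8]
gripper_width: 1.003
grasp_force: 0.0
```

Call:
arm_command(
  moves=[
    [1,[0.1,0,0],0],
    [1,[0.3,-0.02,0],0],
    [1,[0.5,-0.04,0],0],
    [1,[0.74,-0.05,0],0],
    [1,[0.96,-0.07,0],0],
  ],
)

```text
time: 11.07
tool_pos: [0.5184, -0.1933, 0.2064]
tool_rot: [-0.002, 0.707, 0.707, -0.0]
contact_force: [-0.0, 0.6, -0.3]
gripper_width: 1.003
grasp_force: 0.0
```

Call:
arm_command(
  moves=[
    [1,[0.24,-0.02,0],0],
    [1,[0.48,-0.04,0],0],
    [1,[0.72,-0.05,0],0],
    [1,[0.96,-0.07,0],0],
  ],
)

```text
time: 11.4
tool_pos: [0.5075, -0.0495, 0.2067]
tool_rot: [-0.002, 0.707, 0.707, -0.001]
contact_force: [0.7, 1.2, 0.6]
gripper_width: 0.997
grasp_force: 0.0
```

Call:
arm_command(
  moves=[
    [1,[0.24,-0.02,0],0],
    [1,[0.48,-0.04,0],0],
    [1,[0.72,-0.05,0],0],
    [1,[0.96,-0.07,0],0],
  ],
)

```text
time: 11.73
tool_pos: [0.4967, 0.0941, 0.2068]
tool_rot: [-0.001, 0.707, 0.707, -0.001]
contact_force: [0.2, -0.7, 1.1]
gripper_width: 1.001
grasp_force: 0.0
```

Call:
arm_command(
  moves=[
    [1,[0.24,-0.02,0],0],
    [1,[0.48,-0.04,0],0],
    [1,[0.7,-0.05,0],0],
    [1,[0.85,-0.07,0],0],
    [1,[0.95,-0.08,0],0],
    [1,[0.98,-0.08,0],0],
    [1,[0.98,-0.08,0],0],
    [1,[0.98,-0.08,0],0],
  ],
)

```text
time: 12.4
tool_pos: [0.4859, 0.2384, 0.2079]
tool_rot: [-0.0, 0.707, 0.707, -0.001]
contact_force: [0.2, -0.6, -0.3]
gripper_width: 1.003
grasp_force: 0.0
```

```bash
python3 st.py
```

```text
12.4 [0.4859 0.2384 0.2079] [-4.000e-04  7.068e-01  7.074e-01 -1.200e-03] F [ 0.2 -0.6 -0.3] 1.003401395511457 0.0 [ 0.32 -0.11  1.86 -0.    1.4   0.32]
```

Call:
arm_command(
  moves=[
    [1,[0,0.004,0.1],0],
    [1,[0,0.004,0.25],0],
    [1,[0,0.004,0.4],0],
    [1,[0,0.004,0.53],0],
    [1,[0,0.004,0.63],0],
    [1,[0,0.004,0.677],0],
    [1,[0,0.004,0.677],0],
    [1,[0,0.004,0.677],0],
    [0.6,[0,0.004,0.677],0],
    [0.4,[0,0.004,0.677],0],
    [0.2,[0,0.004,0.677],0],
    [0,[0,0.004,0.677],0],
    [-0.2,[0,0.004,0.677],0],
    [-0.4,[0,0.004,0.677],0],
    [-1,[0,0.004,0.677],0],
    [-1,[0,0.004,0.677],0],
    [-1,[0,0.004,0.677],0],
    [-1,[0,0.004,0.677],0],
    [-1,[0,0.004,0.677],0],
  ],
)

```text
time: 13.98
tool_pos: [0.4879, 0.2393, 0.1099]
tool_rot: [0.0, 0.707, 0.707, 0.001]
contact_force: [-2.4, -0.3, 6.5]
gripper_width: 0.7
grasp_force: 63.9
```

```bash
python3 st.py
```

```text
13.98 [0.4879 0.2393 0.1099] [2.000e-04 7.069e-01 7.073e-01 7.000e-04] F [-2.4 -0.3  6.5] 0.6999652218638238 63.85988899110089 [ 0.32 -0.    1.93  0.    1.22  0.32]
```

Call:
arm_command(
  moves=[
    [-1,[0,0,-0.03],0],
    [-1,[0,0,-0.1],0],
    [-1,[0,0,-0.2],0],
    [-1,[0,0,-0.32],0],
    [-1,[0,0,-0.44],0],
    [-1,[0,0,-0.56],0],
    [-1,[0,0,-0.65],0],
    [-1,[0,0,-0.7],0],
    [-1,[0,0,-0.7],0],
  ],
)

```text
time: 14.73
tool_pos: [0.4884, 0.2393, 0.2154]
tool_rot: [0.001, 0.707, 0.707, 0.002]
contact_force: [-0.9, -0.1, -3.1]
gripper_width: 0.699
grasp_force: 65.1
```

Call:
arm_command(
  moves=[
    [-1,[-0.04,0,0],0],
    [-1,[-0.12,0.01,0],0],
    [-1,[-0.24,0.02,0],0],
    [-1,[-0.4,0.03,0],0],
    [-1,[-0.57,0.04,0],0],
    [-1,[-0.75,0.06,0],0],
    [-1,[-0.93,0.08,0],0],
  ],
)

```text
time: 15.32
tool_pos: [0.4984, 0.0973, 0.211]
tool_rot: [-0.001, 0.707, 0.707, -0.001]
contact_force: [0.6, 0.7, -3.5]
gripper_width: 0.701
grasp_force: 65.1
```

Call:
arm_command(
  moves=[
    [-1,[-0.18,0.01,0],0],
    [-1,[-0.36,0.02,0],0],
    [-1,[-0.54,0.04,0],0],
    [-1,[-0.72,0.06,0],0],
    [-1,[-0.9,0.08,0],0],
  ],
)

```text
time: 15.73
tool_pos: [0.5102, -0.0377, 0.2111]
tool_rot: [-0.001, 0.707, 0.707, -0.001]
contact_force: [1.2, -0.0, -2.5]
gripper_width: 0.7
grasp_force: 65.1
```

Call:
arm_command(
  moves=[
    [-1,[-0.18,0.01,0],0],
    [-1,[-0.36,0.02,0],0],
    [-1,[-0.54,0.04,0],0],
    [-1,[-0.7,0.06,0],0],
    [-1,[-0.84,0.07,0],0],
    [-1,[-0.93,0.08,0],0],
    [-1,[-0.97,0.08,0],0],
    [-1,[-0.97,0.08,0],0],
  ],
)

```text
time: 16.4
tool_pos: [0.5228, -0.1821, 0.2118]
tool_rot: [-0.001, 0.708, 0.707, -0.0]
contact_force: [-0.1, 0.5, -1.7]
gripper_width: 0.7
grasp_force: 65.1
```

Call:
arm_command(
  moves=[
    [-1,[-0.08,0.01,0],0],
    [-1,[-0.2,0.02,0],0],
    [-1,[-0.33,0.04,0],0],
    [-1,[-0.4,0.05,0],0],
    [-1,[-0.43,0.05,0],0],
    [-1,[-0.43,0.05,0.05],0],
    [-1,[-0.43,0.05,0.15],0],
    [-1,[-0.43,0.05,0.27],0],
    [-1,[-0.43,0.05,0.39],0],
    [-1,[-0.43,0.05,0.5],0],
    [-1,[-0.43,0.05,0.6],0],
    [-1,[-0.43,0.05,0.65],0],
    [-1,[-0.43,0.05,0.68],0],
    [-1,[-0.43,0.05,0.69],0],
    [-1,[-0.43,0.05,0.695],0],
    [-1,[-0.43,0.05,0.7],0],
    [-1,[-0.43,0.05,0.7],0],
  ],
)

```text
time: 17.82
tool_pos: [0.5317, -0.2458, 0.1088]
tool_rot: [0.001, 0.707, 0.707, 0.0]
contact_force: [0.1, -0.1, -2.2]
gripper_width: 0.701
grasp_force: 65.2
```

```bash
python3 st.py
```

```text
17.82 [ 0.5317 -0.2458  0.1088] [8.000e-04 7.069e-01 7.073e-01 2.000e-04] F [ 0.1 -0.1 -2.2] 0.7012752801004454 65.18471823525033 [-0.56  0.1   1.83  0.    1.22 -0.56]
```

Call:
arm_command(
  moves=[
    [-1,[0,0,0.004],0],
    [-1,[0,0,0.008],0],
    [-1,[0,0,0.01],0],
    [-1,[0,0,0.01],0],
    [-1,[0,0,0.01],0],
  ],
)

```text
time: 18.23
tool_pos: [0.5317, -0.2461, 0.1079]
tool_rot: [0.001, 0.707, 0.707, 0.0]
contact_force: [-2.2, 2.2, 7.0]
gripper_width: 0.703
grasp_force: 65.8
```

Call:
arm_command(
  moves=[
    [0.42,[0,0,0],0],
    [0.5,[0,0,0],0],
    [0.6,[0,0,0],0],
    [0.8,[0,0,0],0],
    [1,[0,0,0],0],
    [1,[0,0,0],0],
    [1,[0,0,0],0],
    [1,[0,0,-0.05],0],
    [1,[0,0,-0.2],0],
    [1,[0,0,-0.4],0],
    [1,[0,0,-0.6],0],
    [1,[0,0,-0.7],0],
    [1,[0,0,-0.7],0],
  ],
)

```text
time: 19.32
tool_pos: [0.5334, -0.247, 0.2177]
tool_rot: [0.005, 0.707, 0.707, 0.001]
contact_force: [1.2, -0.3, 0.6]
gripper_width: 1.0
grasp_force: 0.0
```

Call:
arm_command(
  moves=[
    [1,[0.1,0,0],0],
    [1,[0.3,-0.02,0],0],
    [1,[0.5,-0.04,0],0],
    [1,[0.74,-0.07,0],0],
    [1,[0.95,-0.09,0],0],
  ],
)

```text
time: 19.73
tool_pos: [0.5158, -0.1005, 0.2091]
tool_rot: [-0.002, 0.707, 0.707, -0.001]
contact_force: [0.3, -0.7, -0.6]
gripper_width: 1.0
grasp_force: 0.0
```

Call:
arm_command(
  moves=[
    [1,[0.24,-0.02,0],0],
    [1,[0.48,-0.04,0],0],
    [1,[0.72,-0.07,0],0],
    [1,[0.95,-0.09,0],0],
  ],
)

```text
time: 20.07
tool_pos: [0.502, 0.0419, 0.2093]
tool_rot: [-0.001, 0.707, 0.707, -0.001]
contact_force: [-0.2, -0.7, 0.1]
gripper_width: 1.0
grasp_force: 0.0
```

Call:
arm_command(
  moves=[
    [1,[0.24,-0.02,0],0],
    [1,[0.48,-0.04,0],0],
    [1,[0.72,-0.07,0],0],
    [1,[0.95,-0.09,0],0],
  ],
)

```text
time: 20.4
tool_pos: [0.4882, 0.1841, 0.2093]
tool_rot: [-0.001, 0.707, 0.707, -0.001]
contact_force: [0.6, -0.1, 0.8]
gripper_width: 1.002
grasp_force: 0.0
```

Call:
arm_command(
  moves=[
    [1,[0.24,-0.02,0],0],
    [1,[0.48,-0.04,0],0],
    [1,[0.7,-0.06,0],0],
    [1,[0.85,-0.08,0],0],
    [1,[0.94,-0.09,0],0],
    [1,[0.94,-0.09,0],0],
    [1,[0.94,-0.09,0],0],
    [1,[0.94,-0.09,0],0],
  ],
)

```text
time: 21.07
tool_pos: [0.4766, 0.3219, 0.2105]
tool_rot: [0.0, 0.707, 0.707, -0.001]
contact_force: [0.3, 0.2, -0.8]
gripper_width: 1.001
grasp_force: 0.0
```

```bash
python3 st.py; python3 - <<'E'
from h import *
f=manip.grab_frame("top");im=rect(f,.126)
save({"frame":im[100:500,:]},"t2.png",.84)
E
```

```text
21.07 [0.4766 0.3219 0.2105] [ 0.      0.7072  0.707  -0.0008] F [ 0.3  0.2 -0.8] 1.0013545428420647 0.0 [ 0.46 -0.03  1.78 -0.    1.4   0.47]
```

View pics/t2.png

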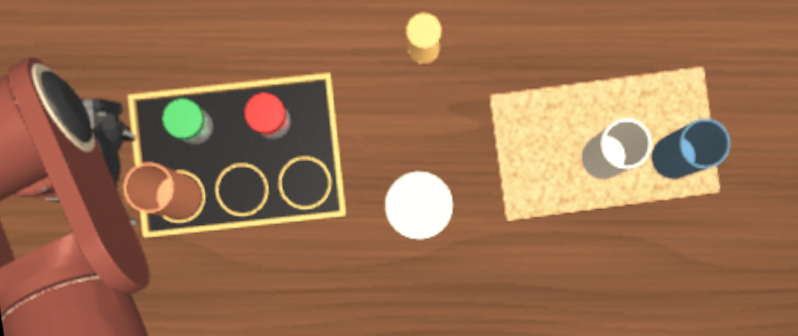

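White at about (627,143) and blue at about (705,143) stand upright on the mat. The gripper is above copper.

Call:
arm_command(
  moves=[
    [1,[0.01,0.005,0.1],0],
    [1,[0.01,0.005,0.25],0],
    [1,[0.01,0.005,0.4],0],
    [1,[0.01,0.005,0.53],0],
    [1,[0.01,0.005,0.63],0],
    [1,[0.01,0.005,0.68],0],
    [1,[0.01,0.005,0.68],0],
    [1,[0.01,0.005,0.68],0],
    [0.6,[0.01,0.005,0.68],0],
    [0.4,[0.01,0.005,0.68],0],
    [0.2,[0.01,0.005,0.68],0],
    [0,[0.01,0.005,0.68],0],
    [-0.2,[0.01,0.005,0.68],0],
    [-0.4,[0.01,0.005,0.68],0],
    [-1,[0.01,0.005,0.68],0],
    [-1,[0.01,0.005,0.68],0],
    [-1,[0.01,0.005,0.68],0],
    [-1,[0.01,0.005,0.68],0],
    [-1,[0.01,0.005,0.68],0],
  ],
)

```text
time: 22.7
tool_pos: [0.4783, 0.325, 0.1114]
tool_rot: [0.0, 0.707, 0.707, 0.001]
contact_force: [-2.0, -0.6, 6.9]
gripper_width: 0.683
grasp_force: 64.1
```

```bash
python3 st.py
```

```text
22.7 [0.4783 0.325  0.1114] [3.000e-04 7.069e-01 7.073e-01 1.000e-03] F [-2.  -0.6  6.9] 0.6831792740780233 64.12256185127717 [0.47 0.07 1.84 0.   1.22 0.47]
```

Call:
arm_command(
  moves=[
    [-1,[0,0,-0.03],0],
    [-1,[0,0,-0.1],0],
    [-1,[0,0,-0.2],0],
    [-1,[0,0,-0.32],0],
    [-1,[0,0,-0.44],0],
    [-1,[0,0,-0.56],0],
    [-1,[0,0,-0.65],0],
    [-1,[0,0,-0.7],0],
    [-1,[0,0,-0.7],0],
  ],
)

```text
time: 23.45
tool_pos: [0.4786, 0.3249, 0.217]
tool_rot: [0.001, 0.707, 0.707, 0.002]
contact_force: [0.4, -0.2, -2.4]
gripper_width: 0.683
grasp_force: 64.4
```

Call:
arm_command(
  moves=[
    [-1,[-0.04,0,0],0],
    [-1,[-0.12,0.01,0],0],
    [-1,[-0.24,0.02,0],0],
    [-1,[-0.4,0.03,0],0],
    [-1,[-0.57,0.05,0],0],
    [-1,[-0.75,0.07,0],0],
    [-1,[-0.93,0.09,0],0],
  ],
)

```text
time: 24.03
tool_pos: [0.4901, 0.1827, 0.2124]
tool_rot: [-0.001, 0.707, 0.707, -0.001]
contact_force: [1.3, -0.5, -2.4]
gripper_width: 0.686
grasp_force: 64.3
```

Call:
arm_command(
  moves=[
    [-1,[-0.18,0.01,0],0],
    [-1,[-0.36,0.03,0],0],
    [-1,[-0.54,0.05,0],0],
    [-1,[-0.72,0.07,0],0],
    [-1,[-0.9,0.09,0],0],
  ],
)

```text
time: 24.45
tool_pos: [0.5035, 0.0477, 0.2126]
tool_rot: [-0.001, 0.707, 0.707, -0.001]
contact_force: [0.0, 0.2, -2.9]
gripper_width: 0.687
grasp_force: 64.3
```

Call:
arm_command(
  moves=[
    [-1,[-0.18,0.01,0],0],
    [-1,[-0.36,0.03,0],0],
    [-1,[-0.54,0.05,0],0],
    [-1,[-0.7,0.07,0],0],
    [-1,[-0.84,0.08,0],0],
    [-1,[-0.93,0.09,0],0],
    [-1,[-0.97,0.09,0],0],
    [-1,[-0.97,0.09,0],0],
  ],
)

```text
time: 25.12
tool_pos: [0.5176, -0.0966, 0.2134]
tool_rot: [-0.001, 0.708, 0.707, -0.0]
contact_force: [0.3, 0.0, -2.0]
gripper_width: 0.687
grasp_force: 64.3
```

Call:
arm_command(
  moves=[
    [-1,[-0.08,0.01,0],0],
    [-1,[-0.2,0.03,0],0],
    [-1,[-0.3,0.05,0],0],
    [-1,[-0.35,0.07,0],0],
    [-1,[-0.36,0.07,0],0],
    [-1,[-0.36,0.07,0.05],0],
    [-1,[-0.36,0.07,0.15],0],
    [-1,[-0.36,0.07,0.27],0],
    [-1,[-0.36,0.07,0.39],0],
    [-1,[-0.36,0.07,0.5],0],
    [-1,[-0.36,0.07,0.6],0],
    [-1,[-0.36,0.07,0.65],0],
    [-1,[-0.36,0.07,0.68],0],
    [-1,[-0.36,0.07,0.69],0],
    [-1,[-0.36,0.07,0.695],0],
    [-1,[-0.36,0.07,0.703],0],
    [-1,[-0.36,0.07,0.71],0],
    [-1,[-0.36,0.07,0.71],0],
    [-1,[-0.36,0.07,0.71],0],
  ],
)

```text
time: 26.7
tool_pos: [0.5296, -0.15, 0.1094]
tool_rot: [0.001, 0.707, 0.707, 0.0]
contact_force: [-2.6, -0.2, 5.0]
gripper_width: 0.677
grasp_force: 64.7
```

```bash
python3 st.py
```

```text
26.7 [ 0.5296 -0.15    0.1094] [1.000e-03 7.070e-01 7.072e-01 4.000e-04] F [-2.6 -0.2  5. ] 0.6773016675301096 64.74817881241052 [-0.41  0.01  1.91 -0.    1.22 -0.41]
```

Call:
arm_command(
  moves=[
    [0.42,[0,0,0],0],
    [0.5,[0,0,0],0],
    [0.6,[0,0,0],0],
    [0.8,[0,0,0],0],
    [1,[0,0,0],0],
    [1,[0,0,0],0],
    [1,[0,0,0],0],
    [1,[0,0,-0.05],0],
    [1,[0,0,-0.2],0],
    [1,[0,0,-0.4],0],
    [1,[0,0,-0.6],0],
    [1,[0,0,-0.7],0],
    [1,[0,0,-0.7],0],
  ],
)

```text
time: 27.78
tool_pos: [0.5313, -0.1506, 0.2189]
tool_rot: [0.005, 0.707, 0.707, 0.002]
contact_force: [0.1, -1.1, 0.1]
gripper_width: 0.998
grasp_force: 0.0
```

Call:
arm_command(
  moves=[
    [1,[0.1,0.01,0],0],
    [1,[0.3,0.03,0],0],
    [1,[0.54,0.06,0],0],
    [1,[0.77,0.1,0],0],
  ],
)

```text
time: 28.12
tool_pos: [0.543, -0.033, 0.2118]
tool_rot: [-0.001, 0.708, 0.707, -0.0]
contact_force: [0.6, 0.0, 0.2]
gripper_width: 1.003
grasp_force: 0.0
```

Call:
arm_command(
  moves=[
    [1,[0.24,0.03,0],0],
    [1,[0.48,0.06,0.05],0],
    [1,[0.77,0.1,0.1],0],
  ],
)

```text
time: 28.37
tool_pos: [0.558, 0.0799, 0.1977]
tool_rot: [0.0, 0.707, 0.707, -0.0]
contact_force: [0.2, 0.2, 0.4]
gripper_width: 0.999
grasp_force: 0.0
```

Call:
arm_command(
  moves=[
    [1,[0.24,0.03,0.05],0],
    [1,[0.48,0.06,0.1],0],
    [1,[0.65,0.09,0.15],0],
    [1,[0.74,0.11,0.2],0],
    [1,[0.77,0.11,0.2],0],
    [1,[0.77,0.11,0.2],0],
    [1,[0.77,0.11,0.2],0],
    [1,[0.77,0.11,0.2],0],
  ],
)

```text
time: 29.03
tool_pos: [0.5751, 0.1927, 0.1688]
tool_rot: [0.0, 0.708, 0.707, 0.0]
contact_force: [0.1, 0.5, 0.6]
gripper_width: 0.996
grasp_force: 0.0
```

```bash
python3 st.py
```

```text
29.03 [0.5751 0.1927 0.1688] [3.000e-04 7.075e-01 7.067e-01 1.000e-04] F [0.1 0.5 0.6] 0.9957811258028753 0.0 [ 0.2   0.08  1.74 -0.    1.33  0.2 ]
```

Call:
arm_command(
  moves=[
    [1,[0.025,0.013,0.08],0],
    [1,[0.025,0.013,0.22],0],
    [1,[0.025,0.013,0.38],0],
    [1,[0.025,0.013,0.53],0],
    [1,[0.025,0.013,0.66],0],
    [1,[0.025,0.013,0.76],0],
    [1,[0.025,0.013,0.81],0],
    [1,[0.025,0.013,0.825],0],
    [1,[0.025,0.013,0.825],0],
    [0.6,[0.025,0.013,0.825],0],
    [0.4,[0.025,0.013,0.825],0],
    [0.2,[0.025,0.013,0.825],0],
    [0.1,[0.025,0.013,0.825],0],
    [0,[0.025,0.013,0.825],0],
    [-0.2,[0.025,0.013,0.825],0],
    [-1,[0.025,0.013,0.825],0],
    [-1,[0.025,0.013,0.825],0],
    [-1,[0.025,0.013,0.825],0],
    [-1,[0.025,0.013,0.825],0],
    [-1,[0.025,0.013,0.825],0],
  ],
)

```text
time: 30.7
tool_pos: [0.5776, 0.1981, 0.0462]
tool_rot: [0.001, 0.707, 0.707, 0.001]
contact_force: [-1.9, 0.0, 6.1]
gripper_width: 0.568
grasp_force: 61.0
```

```bash
python3 st.py; python3 - <<'E'
from h import *
f=manip.grab_frame("scene");save({"frame":f["frame"][90:290,200:460]},"s3.png",2)
E
```

```text
30.7 [0.5776 0.1981 0.0462] [6.000e-04 7.069e-01 7.073e-01 8.000e-04] F [-1.9  0.   6.1] 0.5676327648568676 60.983147621154785 [ 0.21  0.23  1.79 -0.    1.12  0.21]
```

View pics/s3.png

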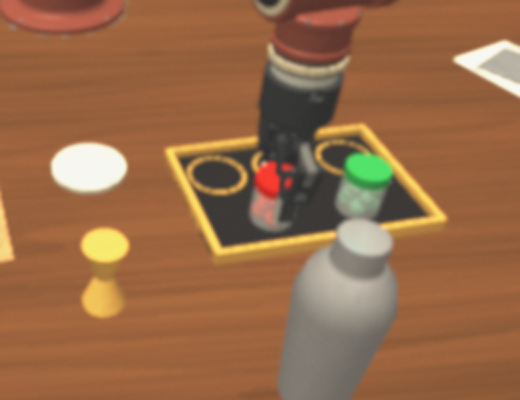

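Jar gripped by its body at about (272,195), width 48 mm. I'll lift it and carry it to the coaster.

Call:
arm_command(
  moves=[
    [-1,[0,0,-0.03],0],
    [-1,[0,0,-0.1],0],
    [-1,[0,0,-0.2],0],
    [-1,[0,0,-0.3],0],
    [-1,[0,0,-0.37],0],
    [-1,[0,0,-0.4],0],
    [-1,[-0.04,-0.02,-0.4],0],
    [-1,[-0.12,-0.07,-0.4],0],
    [-1,[-0.24,-0.14,-0.4],0],
    [-1,[-0.36,-0.21,-0.4],0],
    [-1,[-0.48,-0.28,-0.4],0],
    [-1,[-0.6,-0.35,-0.4],0],
    [-1,[-0.72,-0.42,-0.4],0],
  ],
)

```text
time: 31.83
tool_pos: [0.512, 0.0888, 0.1032]
tool_rot: [-0.001, 0.707, 0.707, -0.001]
contact_force: [0.7, -1.4, -1.3]
gripper_width: 0.569
grasp_force: 62.0
```

Call:
arm_command(
  moves=[
    [-1,[-0.12,-0.07,0],0],
    [-1,[-0.24,-0.14,0],0],
    [-1,[-0.36,-0.2,0],0],
    [-1,[-0.47,-0.26,0],0],
    [-1,[-0.54,-0.3,0],0],
    [-1,[-0.58,-0.325,0],0],
    [-1,[-0.58,-0.325,0],0],
    [-1,[-0.58,-0.325,0],0],
    [-1,[-0.58,-0.325,0],0],
  ],
)

```text
time: 32.58
tool_pos: [0.4653, 0.0033, 0.1046]
tool_rot: [-0.0, 0.707, 0.707, 0.0]
contact_force: [0.1, -0.0, -0.6]
gripper_width: 0.566
grasp_force: 62.0
```

```bash
python3 st.py
```

```text
32.58 [0.4653 0.0033 0.1046] [-0.000e+00  7.068e-01  7.074e-01  2.000e-04] F [ 0.1 -0.  -0.6] 0.5663193009271495 61.99490547180176 [-0.15 -0.19  2.11  0.    1.22 -0.15]
```

Call:
arm_command(
  moves=[
    [-1,[-0.004,0,0.04],0],
    [-1,[-0.004,0,0.12],0],
    [-1,[-0.004,0,0.21],0],
    [-1,[-0.004,0,0.29],0],
    [-1,[-0.004,0,0.34],0],
    [-1,[-0.004,0,0.365],0],
    [-1,[-0.004,0,0.375],0],
    [-1,[-0.004,0,0.38],0],
    [-1,[-0.004,0,0.385],0],
    [-1,[-0.004,0,0.385],0],
    [-1,[-0.004,0,0.385],0],
  ],
)

```text
time: 33.5
tool_pos: [0.4651, 0.0026, 0.0483]
tool_rot: [-0.001, 0.707, 0.707, -0.0]
contact_force: [-6.8, 0.9, 8.5]
gripper_width: 0.563
grasp_force: 62.4
```

```bash
python3 st.py
```

```text
33.5 [0.4651 0.0026 0.0483] [-7.000e-04  7.068e-01  7.075e-01 -5.000e-04] F [-6.8  0.9  8.5] 0.5629336268707124 62.35678017139435 [-0.15 -0.1   2.14  0.    1.11 -0.16]
```

Call:
arm_command(
  moves=[
    [0.15,[0,0,0],0],
    [0.2,[0,0,0],0],
    [0.3,[0,0,0],0],
    [0.5,[0,0,0],0],
    [0.8,[0,0,0],0],
    [1,[0,0,0],0],
    [1,[0,0,0],0],
    [1,[0,0,0],0],
    [1,[0,0,-0.05],0],
    [1,[0,0,-0.2],0],
    [1,[0,0,-0.4],0],
    [1,[0,0,-0.6],0],
    [1,[0,0,-0.8],0],
    [1,[0,0,-1],0],
    [1,[0,0,-1],0],
  ],
)

```text
time: 34.75
tool_pos: [0.4687, 0.0017, 0.205]
tool_rot: [0.005, 0.707, 0.707, 0.004]
contact_force: [0.6, 1.0, -0.4]
gripper_width: 0.998
grasp_force: 0.0
```

Call:
arm_command(
  moves=[
    [1,[-0.05,0.02,0],0],
    [1,[-0.2,0.08,0],0],
    [1,[-0.4,0.16,0],0],
    [1,[-0.6,0.25,0],0],
    [1,[-0.8,0.35,0],0],
    [1,[-0.95,0.41,0],0],
    [1,[-1,0.43,0],0],
    [1,[-1,0.43,0],0],
    [1,[-1,0.43,0],0],
  ],
)

```text
time: 35.5
tool_pos: [0.5287, -0.1474, 0.1954]
tool_rot: [-0.001, 0.707, 0.707, -0.0]
contact_force: [0.1, 0.7, 1.4]
gripper_width: 0.998
grasp_force: 0.0
```

```bash
python3 st.py; cat > look.py <<'E'
from h import *
import sys
f=manip.grab_frame("top")
def c(im,m,n):
    k=big(m);r=cv2.minAreaRect(k);print(n,toxy(r[0]).round(4),np.round(r[1],1))
for z,n in((.068,"redC"),(.066,"redT")):
    h=hsv(rect(f,z));m=(h[...,1]>170)&(h[...,2]>120)&((h[...,0]<4)|(h[...,0]>174));m[:,600:]=0;c(h,m,n)
h=hsv(rect(f,.066));m=(h[...,1]>120)&(h[...,2]>70)&(h[...,0]>45)&(h[...,0]<80);m[:,500:]=0;c(h,m,"green")
h=hsv(rect(f,.008));m=(h[...,1]<50)&(h[...,2]>150);m[:,:350]=0;m[:,550:]=0;c(h,m,"coaster")
im=rect(f,.006);save({"frame":im[220:400,80:440]},sys.argv[1],2)
for n,x,y in(("blue",.4955,.1543),("white",.4865,.2388),("copper",.4774,.3233)):
    cx,cy=int((.5-y)*1000),int((.8-x)*1000)
    s=im[cy-45:cy+45,cx-45:cx+45];h=hsv(s);m=((h[...,0]>14)&(h[...,0]<34)&(h[...,1]>90)&(h[...,2]>110)).astype(np.uint8)
    yy,xx=np.mgrid[:90,:90];rr=np.hypot(yy-45,xx-45);m[(rr>41)|(rr<28)]=0
    p=np.argwhere(m)
    if len(p)>100:
        A=np.c_[2*p[:,1],2*p[:,0],np.ones(len(p))];u=np.linalg.lstsq(A,(p**2).sum(1).astype(float),rcond=None)[0]
        print("ring",n,.8-(cy-45+u[1])/1000,.5-(cx-45+u[0])/1000,np.sqrt(u[2]+u[0]**2+u[1]**2),len(p))
E
python3 look.py t3.png
```

```text
35.5 [ 0.5287 -0.1474  0.1954] [-1.500e-03  7.072e-01  7.070e-01 -4.000e-04] F [0.1 0.7 1.4] 0.9983417228037439 0.0 [-0.41 -0.08  1.85  0.    1.38 -0.41]Traceback (most recent call last):
  File "look.py", line 7, in <module>
    h=hsv(rect(f,z));m=(h[...,1]>170)&(h[...,2]>120)&((h[...,0]<4)|(h[...,0]>174));m[:,600:]=0;c(h,m,n)
                                                                                               ~^^^^^^^
  File "look.py", line 5, in c
    k=big(m);r=cv2.minAreaRect(k);print(n,toxy(r[0]).round(4),np.round(r[1],1))
  File "h.py", line 18, in big
    c=max(cv2.findContours(m.astype(np.uint8),cv2.RETR_EXTERNAL,cv2.CHAIN_APPROX_NONE)[0],key=cv2.contourArea);return c
ValueError: max() iterable argument is empty
```

```bash
sed -i 's/^    k=big(m);/    if not m.any(): print(n,"hidden");return\n    k=big(m);/' look.py
sed -i 's/im\[220:400,80:440\]},sys.argv\[1\],2/im},sys.argv[1],.8/' look.py; python3 look.py t3.png
```

```text
redC hidden
redT hidden
green [0.5705 0.3015] [49. 49.]
coaster [0.4655 0.0015] [89. 89.]
ring blue 0.49584279309538437 0.15496433055352188 33.550588502324956 1334
ring white 0.48663773719148834 0.23953883303754275 33.57654154005127 1390
ring copper 0.4774795822179426 0.3240664023820244 33.55179787464942 1415
```

View pics/t3.png

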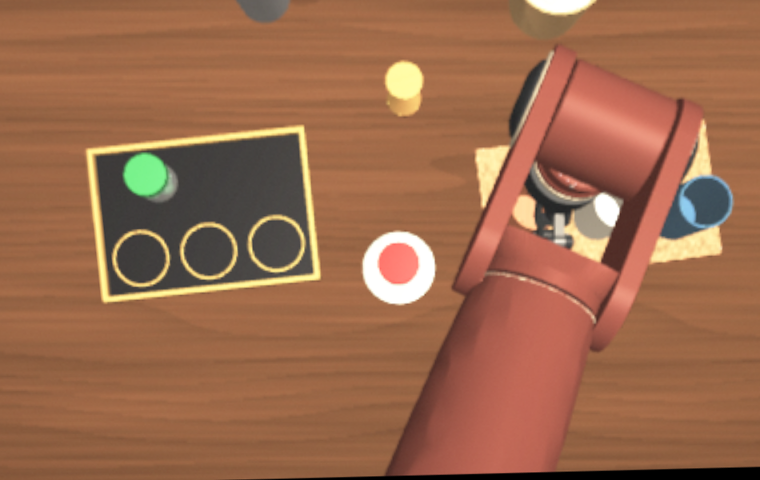

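The rings are in clear view at (140,258), (208,250) and (277,243), and the jar sits on the coaster at (399,265). I'll measure how well it is centred while placing my next grasp on copper.

```bash
cat > jar.py <<'E'
from h import *
f=manip.grab_frame("top");h=hsv(rect(f,.068));m=(h[...,1]>90)&(h[...,2]>100)&((h[...,0]<6)|(h[...,0]>172));m[:,:430]=0;m[:,570:]=0;m[:260]=0;m[400:]=0
r=cv2.minAreaRect(big(m));print(toxy(r[0]),r[1])
E
python3 jar.py
```

```text
[0.4655 0.0025] (47.0, 45.0)
```

Call:
arm_command(
  moves=[
    [1,[-0.017,0.007,0.1],0],
    [1,[-0.017,0.007,0.25],0],
    [1,[-0.017,0.007,0.4],0],
    [1,[-0.017,0.007,0.5],0],
    [1,[-0.017,0.007,0.57],0],
    [1,[-0.017,0.007,0.59],0],
    [1,[-0.017,0.007,0.59],0],
    [1,[-0.017,0.007,0.59],0],
    [0.6,[-0.017,0.007,0.59],0],
    [0.4,[-0.017,0.007,0.59],0],
    [0.2,[-0.017,0.007,0.59],0],
    [0,[-0.017,0.007,0.59],0],
    [-0.2,[-0.017,0.007,0.59],0],
    [-0.4,[-0.017,0.007,0.59],0],
    [-1,[-0.017,0.007,0.59],0],
    [-1,[-0.017,0.007,0.59],0],
    [-1,[-0.017,0.007,0.59],0],
    [-1,[-0.017,0.007,0.59],0],
    [-1,[-0.017,0.007,0.59],0],
  ],
)

```text
time: 37.23
tool_pos: [0.5311, -0.1508, 0.1102]
tool_rot: [0.001, 0.707, 0.707, -0.0]
contact_force: [-3.3, 0.4, 5.7]
gripper_width: 0.684
grasp_force: 63.4
```

```bash
python3 st.py
```

```text
37.23 [ 0.5311 -0.1508  0.1102] [ 6.000e-04  7.070e-01  7.072e-01 -0.000e+00] F [-3.3  0.4  5.7] 0.6844459743877291 63.40812062182522 [-0.41  0.02  1.91 -0.    1.22 -0.41]
```

The jar is within 1 mm of the coaster's centre. Copper is gripped, so I'll take it back to its ring.

Call:
arm_command(
  moves=[
    [-1,[0,0,-0.03],0],
    [-1,[0,0,-0.1],0],
    [-1,[0,0,-0.2],0],
    [-1,[0,0,-0.32],0],
    [-1,[0,0,-0.44],0],
    [-1,[0,0,-0.56],0],
    [-1,[0,0,-0.65],0],
    [-1,[0,0,-0.7],0],
    [-1,[0,0,-0.7],0],
  ],
)

```text
time: 37.98
tool_pos: [0.5317, -0.1507, 0.216]
tool_rot: [0.002, 0.707, 0.707, 0.001]
contact_force: [0.1, -0.1, -0.8]
gripper_width: 0.69
grasp_force: 64.1
```

Call:
arm_command(
  moves=[
    [-1,[0.04,0,0],0],
    [-1,[0.12,-0.01,0],0],
    [-1,[0.24,-0.02,0],0],
    [-1,[0.4,-0.03,0],0],
    [-1,[0.57,-0.05,0],0],
    [-1,[0.75,-0.07,0],0],
    [-1,[0.93,-0.09,0],0],
  ],
)

```text
time: 38.57
tool_pos: [0.5157, -0.0086, 0.2115]
tool_rot: [-0.001, 0.707, 0.707, -0.001]
contact_force: [0.5, -0.2, -2.0]
gripper_width: 0.682
grasp_force: 64.1
```

Call:
arm_command(
  moves=[
    [-1,[0.18,-0.01,0],0],
    [-1,[0.36,-0.03,0],0],
    [-1,[0.54,-0.05,0],0],
    [-1,[0.72,-0.07,0],0],
    [-1,[0.9,-0.09,0],0],
  ],
)

```text
time: 38.98
tool_pos: [0.5018, 0.1263, 0.2116]
tool_rot: [-0.001, 0.707, 0.707, -0.001]
contact_force: [1.0, 0.7, -1.3]
gripper_width: 0.683
grasp_force: 64.0
```

Call:
arm_command(
  moves=[
    [-1,[0.18,-0.01,0],0],
    [-1,[0.36,-0.03,0],0],
    [-1,[0.54,-0.05,0],0],
    [-1,[0.7,-0.07,0],0],
    [-1,[0.84,-0.08,0],0],
    [-1,[0.93,-0.09,0],0],
    [-1,[0.97,-0.09,0],0],
    [-1,[0.97,-0.09,0],0],
  ],
)

```text
time: 39.65
tool_pos: [0.4891, 0.2706, 0.2123]
tool_rot: [-0.0, 0.706, 0.708, -0.001]
contact_force: [-0.6, -0.1, -1.3]
gripper_width: 0.687
grasp_force: 64.2
```

Call:
arm_command(
  moves=[
    [-1,[0.08,-0.01,0],0],
    [-1,[0.2,-0.03,0],0],
    [-1,[0.3,-0.06,0],0],
    [-1,[0.35,-0.08,0],0],
    [-1,[0.365,-0.087,0],0],
    [-1,[0.365,-0.087,0],0],
    [-1,[0.365,-0.087,0],0],
    [-1,[0.365,-0.087,0.05],0],
    [-1,[0.365,-0.087,0.15],0],
    [-1,[0.365,-0.087,0.27],0],
    [-1,[0.365,-0.087,0.39],0],
    [-1,[0.365,-0.087,0.5],0],
    [-1,[0.365,-0.087,0.56],0],
    [-1,[0.365,-0.087,0.58],0],
    [-1,[0.365,-0.087,0.58],0],
    [-1,[0.365,-0.087,0.58],0],
  ],
)

```text
time: 40.98
tool_pos: [0.4775, 0.3245, 0.1271]
tool_rot: [0.0, 0.707, 0.707, 0.001]
contact_force: [-0.6, 0.1, -0.8]
gripper_width: 0.684
grasp_force: 64.1
```

```bash
python3 st.py; python3 st.py | cut -c1-40
```

```text
40.98 [0.4775 0.3245 0.1271] [2.000e-04 7.071e-01 7.071e-01 6.000e-04] F [-0.6  0.1 -0.8] 0.6840896936189672 64.14461673346523 [ 0.47  0.05  1.84 -0.    1.25  0.47]
40.98 [0.4775 0.3245 0.1271] [2.000e-04
```

Call:
arm_command(
  moves=[
    [-1,[0,0,0.04],0],
    [-1,[0,0,0.07],0],
    [-1,[0,0,0.085],0],
    [-1,[0,0,0.095],0],
    [-1,[0,0,0.102],0],
    [-1,[0,0,0.106],0],
    [-1,[0,0,0.106],0],
    [-1,[0,0,0.106],0],
  ],
)

```text
time: 41.65
tool_pos: [0.4768, 0.3248, 0.1122]
tool_rot: [-0.0, 0.707, 0.707, -0.0]
contact_force: [-4.7, -1.1, 7.4]
gripper_width: 0.681
grasp_force: 65.6
```

Call:
arm_command(
  moves=[
    [0.42,[0,0,0],0],
    [0.5,[0,0,0],0],
    [0.6,[0,0,0],0],
    [0.8,[0,0,0],0],
    [1,[0,0,0],0],
    [1,[0,0,0],0],
    [1,[0,0,0],0],
    [1,[0,0,-0.05],0],
    [1,[0,0,-0.2],0],
    [1,[0,0,-0.4],0],
    [1,[0,0,-0.6],0],
    [1,[0,0,-0.7],0],
    [1,[0,0,-0.7],0],
  ],
)

```text
time: 42.73
tool_pos: [0.4793, 0.3257, 0.2217]
tool_rot: [0.002, 0.707, 0.707, 0.005]
contact_force: [0.5, 0.7, 1.2]
gripper_width: 0.997
grasp_force: 0.0
```

Call:
arm_command(
  moves=[
    [1,[-0.1,0,0],0],
    [1,[-0.3,0.02,0],0],
    [1,[-0.5,0.04,0],0],
    [1,[-0.74,0.07,0],0],
    [1,[-0.95,0.09,0],0],
  ],
)

```text
time: 43.15
tool_pos: [0.4893, 0.1795, 0.2133]
tool_rot: [-0.001, 0.707, 0.707, -0.002]
contact_force: [-0.1, 0.7, 0.4]
gripper_width: 1.001
grasp_force: 0.0
```

Call:
arm_command(
  moves=[
    [1,[-0.24,0.02,0],0],
    [1,[-0.48,0.04,0],0],
    [1,[-0.72,0.07,0],0],
    [1,[-0.95,0.09,0],0],
  ],
)

```text
time: 43.48
tool_pos: [0.5026, 0.0371, 0.2135]
tool_rot: [-0.001, 0.707, 0.707, -0.001]
contact_force: [0.2, 0.1, -0.4]
gripper_width: 0.998
grasp_force: 0.0
```

Call:
arm_command(
  moves=[
    [1,[-0.24,0.02,0],0],
    [1,[-0.48,0.04,0],0],
    [1,[-0.72,0.07,0],0],
    [1,[-0.95,0.09,0],0],
  ],
)

```text
time: 43.82
tool_pos: [0.516, -0.1052, 0.2134]
tool_rot: [-0.001, 0.707, 0.707, -0.001]
contact_force: [1.7, -0.8, -0.5]
gripper_width: 1.004
grasp_force: 0.0
```

Call:
arm_command(
  moves=[
    [1,[-0.24,0.02,0],0],
    [1,[-0.48,0.04,0],0],
    [1,[-0.7,0.06,0],0],
    [1,[-0.85,0.08,0],0],
    [1,[-0.95,0.09,0],0],
    [1,[-0.95,0.09,0],0],
    [1,[-0.95,0.09,0],0],
    [1,[-0.95,0.09,0],0],
  ],
)

```text
time: 44.48
tool_pos: [0.5306, -0.2445, 0.2145]
tool_rot: [-0.001, 0.707, 0.707, -0.0]
contact_force: [-1.3, 0.1, 0.6]
gripper_width: 1.001
grasp_force: 0.0
```

```bash
python3 st.py; cat > cup.py <<'E'
from h import *
# rim circle centre: brightest inner rim ring vs template at z=.126 by matching edges of ring radius 28.5 in rectified image
f=manip.grab_frame("top");im=rect(f,.126)
g=cv2.GaussianBlur(im,(0,0),1)
def fit(name,x,y,f0=None):
    cx,cy=(.5-y)*1000,(.8-x)*1000;L=cv2.cvtColor(g,cv2.COLOR_RGB2LAB).astype(float)
    a=np.linspace(0,2*np.pi,180,endpoint=False);best=[]
    def samp(dx,dy,r):
        mx=(cx+dx+r*np.cos(a)).astype(np.float32)[None];my=(cy+dy+r*np.sin(a)).astype(np.float32)[None]
        return cv2.remap(L,mx,my,cv2.INTER_LINEAR)[0]
    for dx in np.arange(-6,6.1,.5):
        for dy in np.arange(-6,6.1,.5):
            on=samp(dx,dy,28.5);i=samp(dx,dy,24);o=samp(dx,dy,33)
            best.append((np.minimum(np.linalg.norm(on-i,axis=1),40).mean()+np.minimum(np.linalg.norm(on-o,axis=1),40).mean(),dx,dy))
    best=np.array(sorted(best)[::-1][:8]);dx,dy=best[:,1].mean(),best[:,2].mean()
    print(name,round(.8-(cy+dy)/1000,4),round(.5-(cx+dx)/1000,4),best[0])
import sys
P=dict(blue=(.4957,.1547),white=(.4866,.2392),copper=(.4775,.3238))
for n in sys.argv[1:]: fit(n,*P[n])
E
python3 cup.py copper; python3 jar.py
```

```text
44.48 [ 0.5306 -0.2445  0.2145] [-0.001   0.7067  0.7075 -0.    ] F [-1.3  0.1  0.6] 1.0011057992616026 0.0 [-0.56 -0.01  1.75  0.    1.41 -0.56]
copper 0.4742 0.3223 [76.14353841  1.5         3.        ]
[0.4655 0.0025] (47.0, 45.0)
```

```bash
python3 - <<'E'
import re
s=open("cup.py").read()
s=s.replace('f=manip.grab_frame("top");im=rect(f,.126)','''import sys
if sys.argv[1]=="orig":
    o=cv2.imread("pics/r126.png")[:,:,::-1][::2,::2];im=np.zeros((600,950,3),np.uint8);im[150:150+o.shape[0],:o.shape[1]]=o
else: f=manip.grab_frame("top");im=rect(f,.126)''').replace("for n in sys.argv[1:]","for n in sys.argv[2:]")
open("cup.py","w").write(s)
E
python3 cup.py orig copper white blue; python3 cup.py now copper
python3 - <<'E'
from h import *
f=manip.grab_frame("top");im=rect(f,.126)
o=cv2.imread("pics/r126.png")[:,:,::-1]
n=im[150:450,:400].repeat(2,0).repeat(2,1)
save({"frame":np.hstack([o[220:480,260:640],n[220:480,260:640]])},"cmp.png",1.05)
E
```

```text
copper 0.477 0.3226 [76.26753634  1.5         0.5       ]
white 0.4852 0.2373 [73.99966146  2.          1.        ]
blue 0.4946 0.1531 [76.27694868  1.5         1.        ]
copper 0.4742 0.3223 [76.2278742  1.5        3.       ]
```

View pics/cmp.png

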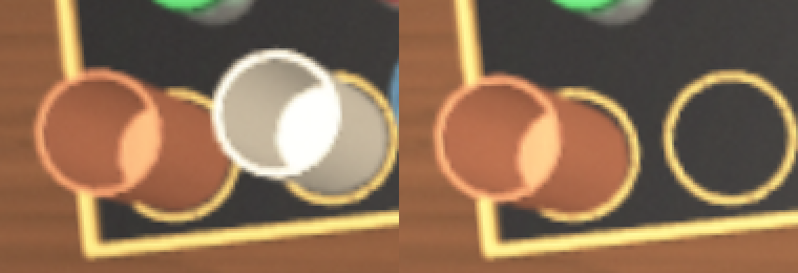

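Copper stands on its ring, but its rim is about 2.7 mm nearer the robot than at first (right panel, rim centre (498,137), against left, (98,132)). It probably shifted at release. I'll aim white 1.5 mm farther and touch down more lightly, then mend copper at the end.

Call:
arm_command(
  moves=[
    [1,[-0.01,0.007,0.1],0],
    [1,[-0.01,0.007,0.25],0],
    [1,[-0.01,0.007,0.4],0],
    [1,[-0.01,0.007,0.54],0],
    [1,[-0.01,0.007,0.64],0],
    [1,[-0.01,0.007,0.7],0],
    [1,[-0.01,0.007,0.7],0],
    [1,[-0.01,0.007,0.7],0],
    [0.6,[-0.01,0.007,0.7],0],
    [0.4,[-0.01,0.007,0.7],0],
    [0.2,[-0.01,0.007,0.7],0],
    [0,[-0.01,0.007,0.7],0],
    [-0.2,[-0.01,0.007,0.7],0],
    [-0.4,[-0.01,0.007,0.7],0],
    [-1,[-0.01,0.007,0.7],0],
    [-1,[-0.01,0.007,0.7],0],
    [-1,[-0.01,0.007,0.7],0],
    [-1,[-0.01,0.007,0.7],0],
    [-1,[-0.01,0.007,0.7],0],
  ],
)

```text
time: 46.27
tool_pos: [0.5327, -0.2478, 0.1128]
tool_rot: [0.001, 0.707, 0.707, -0.0]
contact_force: [-2.9, 0.3, 5.8]
gripper_width: 0.698
grasp_force: 63.7
```

```bash
python3 st.py
```

```text
46.27 [ 0.5327 -0.2478  0.1128] [ 1.000e-03  7.069e-01  7.073e-01 -2.000e-04] F [-2.9  0.3  5.8] 0.6976308088857686 63.748097660718486 [-0.56  0.09  1.82 -0.    1.23 -0.56]
```

Call:
arm_command(
  moves=[
    [-1,[0,0,-0.03],0],
    [-1,[0,0,-0.1],0],
    [-1,[0,0,-0.2],0],
    [-1,[0,0,-0.32],0],
    [-1,[0,0,-0.44],0],
    [-1,[0,0,-0.56],0],
    [-1,[0,0,-0.65],0],
    [-1,[0,0,-0.7],0],
    [-1,[0,0,-0.7],0],
  ],
)

```text
time: 47.02
tool_pos: [0.5332, -0.2476, 0.2181]
tool_rot: [0.002, 0.707, 0.707, 0.0]
contact_force: [-0.2, -0.1, -2.5]
gripper_width: 0.7
grasp_force: 65.0
```

Call:
arm_command(
  moves=[
    [-1,[0.04,0,0],0],
    [-1,[0.12,-0.01,0],0],
    [-1,[0.24,-0.02,0],0],
    [-1,[0.4,-0.03,0],0],
    [-1,[0.57,-0.04,0],0],
    [-1,[0.75,-0.06,0],0],
    [-1,[0.93,-0.075,0],0],
  ],
)

```text
time: 47.6
tool_pos: [0.5195, -0.1052, 0.2135]
tool_rot: [-0.002, 0.707, 0.707, -0.001]
contact_force: [0.8, -0.3, -2.5]
gripper_width: 0.702
grasp_force: 65.0
```

Call:
arm_command(
  moves=[
    [-1,[0.18,-0.01,0],0],
    [-1,[0.36,-0.02,0],0],
    [-1,[0.54,-0.04,0],0],
    [-1,[0.72,-0.06,0],0],
    [-1,[0.9,-0.075,0],0],
  ],
)

```text
time: 48.02
tool_pos: [0.5078, 0.0297, 0.2136]
tool_rot: [-0.001, 0.707, 0.707, -0.001]
contact_force: [-0.7, 0.2, -1.9]
gripper_width: 0.695
grasp_force: 65.0
```

Call:
arm_command(
  moves=[
    [-1,[0.18,-0.01,0],0],
    [-1,[0.36,-0.02,0],0],
    [-1,[0.54,-0.04,0],0],
    [-1,[0.7,-0.06,0],0],
    [-1,[0.84,-0.07,0],0],
    [-1,[0.93,-0.075,0],0],
    [-1,[0.97,-0.075,0],0],
    [-1,[0.97,-0.075,0],0],
  ],
)

```text
time: 48.68
tool_pos: [0.4969, 0.1743, 0.214]
tool_rot: [-0.001, 0.706, 0.708, -0.001]
contact_force: [-0.4, -0.3, -2.4]
gripper_width: 0.698
grasp_force: 65.0
```

Call:
arm_command(
  moves=[
    [-1,[0.08,-0.01,0],0],
    [-1,[0.2,-0.03,0],0],
    [-1,[0.32,-0.05,0],0],
    [-1,[0.4,-0.07,0],0],
    [-1,[0.435,-0.072,0],0],
    [-1,[0.435,-0.072,0],0],
    [-1,[0.435,-0.072,0],0],
    [-1,[0.435,-0.072,0.05],0],
    [-1,[0.435,-0.072,0.15],0],
    [-1,[0.435,-0.072,0.27],0],
    [-1,[0.435,-0.072,0.39],0],
    [-1,[0.435,-0.072,0.5],0],
    [-1,[0.435,-0.072,0.56],0],
    [-1,[0.435,-0.072,0.58],0],
    [-1,[0.435,-0.072,0.58],0],
    [-1,[0.435,-0.072,0.58],0],
  ],
)

```text
time: 50.02
tool_pos: [0.488, 0.2381, 0.1291]
tool_rot: [0.0, 0.707, 0.707, 0.001]
contact_force: [-0.6, 0.8, -1.9]
gripper_width: 0.697
grasp_force: 65.1
```

```bash
python3 st.py
```

```text
50.02 [0.488  0.2381 0.1291] [3.000e-04 7.071e-01 7.071e-01 5.000e-04] F [-0.6  0.8 -1.9] 0.696509803555216 65.1158748823218 [ 0.32 -0.03  1.92 -0.    1.25  0.32]
```

Call:
arm_command(
  moves=[
    [-1,[0,0,0.04],0],
    [-1,[0,0,0.07],0],
    [-1,[0,0,0.085],0],
    [-1,[0,0,0.092],0],
    [-1,[0,0,0.096],0],
    [-1,[0,0,0.098],0],
    [-1,[0,0,0.098],0],
    [-1,[0,0,0.098],0],
  ],
)

```text
time: 50.68
tool_pos: [0.4875, 0.2384, 0.1148]
tool_rot: [-0.0, 0.707, 0.707, 0.0]
contact_force: [-3.4, -0.9, 4.3]
gripper_width: 0.7
grasp_force: 66.1
```

Call:
arm_command(
  moves=[
    [0.42,[0,0,0],0],
    [0.5,[0,0,0],0],
    [0.6,[0,0,0],0],
    [0.8,[0,0,0],0],
    [1,[0,0,0],0],
    [1,[0,0,0],0],
    [1,[0,0,0],0],
    [1,[0,0,-0.05],0],
    [1,[0,0,-0.2],0],
    [1,[0,0,-0.4],0],
    [1,[0,0,-0.6],0],
    [1,[0,0,-0.7],0],
    [1,[0,0,-0.7],0],
  ],
)

```text
time: 51.77
tool_pos: [0.49, 0.239, 0.2248]
tool_rot: [0.002, 0.707, 0.707, 0.004]
contact_force: [1.2, 0.6, 0.2]
gripper_width: 1.0
grasp_force: 0.0
```

Call:
arm_command(
  moves=[
    [1,[-0.1,0,0],0],
    [1,[-0.3,0.02,0],0],
    [1,[-0.5,0.04,0],0],
    [1,[-0.74,0.06,0],0],
    [1,[-0.96,0.07,0],0],
  ],
)

```text
time: 52.18
tool_pos: [0.4975, 0.0928, 0.2178]
tool_rot: [-0.0, 0.707, 0.708, -0.001]
contact_force: [0.4, -0.4, 0.2]
gripper_width: 1.002
grasp_force: 0.0
```

Call:
arm_command(
  moves=[
    [1,[-0.24,0.02,0],0],
    [1,[-0.48,0.04,0],0],
    [1,[-0.72,0.06,0],0],
    [1,[-0.96,0.07,0],0],
  ],
)

```text
time: 52.52
tool_pos: [0.508, -0.0514, 0.2178]
tool_rot: [-0.0, 0.707, 0.707, -0.0]
contact_force: [0.3, 0.3, -0.2]
gripper_width: 0.999
grasp_force: 0.0
```

Call:
arm_command(
  moves=[
    [1,[-0.24,0.02,0],0],
    [1,[-0.48,0.04,0],0],
    [1,[-0.72,0.06,0],0],
    [1,[-0.96,0.07,0],0],
  ],
)

```text
time: 52.85
tool_pos: [0.5186, -0.1954, 0.2177]
tool_rot: [-0.001, 0.707, 0.707, -0.0]
contact_force: [0.3, 0.5, -0.3]
gripper_width: 1.001
grasp_force: 0.0
```

Call:
arm_command(
  moves=[
    [1,[-0.24,0.02,0],0],
    [1,[-0.48,0.04,0],0],
    [1,[-0.7,0.06,0],0],
    [1,[-0.88,0.08,0],0],
    [1,[-0.98,0.08,0],0],
    [1,[-0.98,0.08,0],0],
    [1,[-0.98,0.08,0],0],
    [1,[-0.98,0.08,0],0],
  ],
)

```text
time: 53.52
tool_pos: [0.531, -0.3395, 0.2181]
tool_rot: [-0.001, 0.707, 0.708, 0.0]
contact_force: [0.4, 0.6, 0.1]
gripper_width: 1.004
grasp_force: 0.0
```

```bash
python3 st.py;python3 cup.py now copper white
```

```text
53.52 [ 0.531  -0.3395  0.2181] [-7.000e-04  7.067e-01  7.076e-01  2.000e-04] F [0.4 0.6 0.1] 1.0037539870577628 0.0 [-0.69  0.09  1.64  0.    1.41 -0.69]
copper 0.4742 0.3223 [76.07353483  1.5         3.        ]
white 0.4837 0.2383 [72.78972414  0.5         3.5       ]
```

Call:
arm_command(
  moves=[
    [1,[-0.005,0,0.1],0],
    [1,[-0.005,0,0.25],0],
    [1,[-0.005,0,0.4],0],
    [1,[-0.005,0,0.54],0],
    [1,[-0.005,0,0.66],0],
    [1,[-0.005,0,0.73],0],
    [1,[-0.005,0,0.73],0],
    [1,[-0.005,0,0.73],0],
    [0.6,[-0.005,0,0.73],0],
    [0.4,[-0.005,0,0.73],0],
    [0.2,[-0.005,0,0.73],0],
    [0,[-0.005,0,0.73],0],
    [-0.2,[-0.005,0,0.73],0],
    [-0.4,[-0.005,0,0.73],0],
    [-1,[-0.005,0,0.73],0],
    [-1,[-0.005,0,0.73],0],
    [-1,[-0.005,0,0.73],0],
    [-1,[-0.005,0,0.73],0],
    [-1,[-0.005,0,0.73],0],
  ],
)

```text
time: 55.15
tool_pos: [0.5317, -0.3424, 0.1116]
tool_rot: [0.001, 0.707, 0.707, -0.0]
contact_force: [-3.2, -0.3, 6.5]
gripper_width: 0.69
grasp_force: 64.3
```

```bash
python3 st.py
```

```text
55.15 [ 0.5317 -0.3424  0.1116] [ 1.200e-03  7.070e-01  7.072e-01 -2.000e-04] F [-3.2 -0.3  6.5] 0.6898914146673798 64.34090749753523 [-0.69  0.19  1.71 -0.    1.23 -0.69]
```

Call:
arm_command(
  moves=[
    [-1,[0,0,-0.03],0],
    [-1,[0,0,-0.1],0],
    [-1,[0,0,-0.2],0],
    [-1,[0,0,-0.32],0],
    [-1,[0,0,-0.44],0],
    [-1,[0,0,-0.56],0],
    [-1,[0,0,-0.65],0],
    [-1,[0,0,-0.7],0],
    [-1,[0,0,-0.7],0],
  ],
)

```text
time: 55.9
tool_pos: [0.5322, -0.3423, 0.2174]
tool_rot: [0.002, 0.707, 0.707, 0.0]
contact_force: [0.7, -0.5, -2.5]
gripper_width: 0.69
grasp_force: 65.0
```

Call:
arm_command(
  moves=[
    [-1,[0.04,0,0],0],
    [-1,[0.12,-0.01,0],0],
    [-1,[0.24,-0.01,0],0],
    [-1,[0.4,-0.02,0],0],
    [-1,[0.57,-0.03,0],0],
    [-1,[0.75,-0.04,0],0],
    [-1,[0.93,-0.055,0],0],
  ],
)

```text
time: 56.48
tool_pos: [0.5219, -0.1989, 0.2127]
tool_rot: [-0.001, 0.707, 0.707, -0.0]
contact_force: [-0.7, 0.1, -3.1]
gripper_width: 0.691
grasp_force: 65.0
```

Call:
arm_command(
  moves=[
    [-1,[0.18,-0.01,0],0],
    [-1,[0.36,-0.02,0],0],
    [-1,[0.54,-0.03,0],0],
    [-1,[0.72,-0.04,0],0],
    [-1,[0.9,-0.055,0],0],
  ],
)

```text
time: 56.9
tool_pos: [0.5131, -0.0641, 0.2128]
tool_rot: [-0.001, 0.707, 0.708, -0.0]
contact_force: [0.1, 0.6, -3.4]
gripper_width: 0.688
grasp_force: 65.0
```

Call:
arm_command(
  moves=[
    [-1,[0.18,-0.01,0],0],
    [-1,[0.36,-0.02,0],0],
    [-1,[0.54,-0.03,0],0],
    [-1,[0.7,-0.04,0],0],
    [-1,[0.84,-0.05,0],0],
    [-1,[0.93,-0.055,0],0],
    [-1,[0.97,-0.055,0],0],
    [-1,[0.97,-0.055,0],0],
  ],
)

```text
time: 57.57
tool_pos: [0.5049, 0.0803, 0.2132]
tool_rot: [-0.001, 0.706, 0.708, -0.001]
contact_force: [-0.6, -0.2, -2.4]
gripper_width: 0.685
grasp_force: 65.0
```

Call:
arm_command(
  moves=[
    [-1,[0.08,-0.01,0],0],
    [-1,[0.2,-0.02,0],0],
    [-1,[0.34,-0.04,0],0],
    [-1,[0.44,-0.05,0],0],
    [-1,[0.49,-0.056,0],0],
    [-1,[0.494,-0.056,0],0],
    [-1,[0.494,-0.056,0],0],
    [-1,[0.494,-0.056,0.05],0],
    [-1,[0.494,-0.056,0.15],0],
    [-1,[0.494,-0.056,0.27],0],
    [-1,[0.494,-0.056,0.39],0],
    [-1,[0.494,-0.056,0.5],0],
    [-1,[0.494,-0.056,0.56],0],
    [-1,[0.494,-0.056,0.58],0],
    [-1,[0.494,-0.056,0.58],0],
    [-1,[0.494,-0.056,0.58],0],
  ],
)

```text
time: 58.9
tool_pos: [0.4984, 0.1523, 0.1279]
tool_rot: [0.0, 0.707, 0.707, 0.0]
contact_force: [-0.8, -0.5, -2.0]
gripper_width: 0.689
grasp_force: 65.1
```

```bash
python3 st.py
```

```text
58.9 [0.4984 0.1523 0.1279] [4.000e-04 7.071e-01 7.071e-01 5.000e-04] F [-0.8 -0.5 -2. ] 0.689382275088692 65.08816348556138 [ 0.15 -0.08  1.97 -0.    1.25  0.15]
```

Call:
arm_command(
  moves=[
    [-1,[0,0,0.04],0],
    [-1,[0,0,0.07],0],
    [-1,[0,0,0.085],0],
    [-1,[0,0,0.092],0],
    [-1,[0,0,0.097],0],
    [-1,[0,0,0.1],0],
    [-1,[0,0,0.1],0],
    [-1,[0,0,0.1],0],
  ],
)

```text
time: 59.57
tool_pos: [0.4979, 0.1528, 0.1137]
tool_rot: [-0.0, 0.707, 0.707, -0.0]
contact_force: [-3.8, -0.8, 5.1]
gripper_width: 0.691
grasp_force: 66.0
```

Call:
arm_command(
  moves=[
    [0.42,[0,0,0],0],
    [0.5,[0,0,0],0],
    [0.6,[0,0,0],0],
    [0.8,[0,0,0],0],
    [1,[0,0,0],0],
    [1,[0,0,0],0],
    [1,[0,0,0],0],
    [1,[0,0,-0.05],0],
    [1,[0,0,-0.2],0],
    [1,[0,0,-0.4],0],
    [1,[0,0,-0.6],0],
    [1,[0,0,-0.7],0],
    [1,[0,0,-0.7],0],
  ],
)

```text
time: 60.65
tool_pos: [0.5004, 0.153, 0.2232]
tool_rot: [0.003, 0.707, 0.707, 0.004]
contact_force: [-0.3, -0.3, 0.7]
gripper_width: 0.998
grasp_force: 0.0
```

Call:
arm_command(
  moves=[
    [1,[-0.1,0,0],0],
    [1,[-0.3,0,0],0],
    [1,[-0.5,0,0],0],
    [1,[-0.74,0,0],0],
    [1,[-0.95,0,0],0],
    [1,[-1,0,0],0],
    [1,[-1,0,0],0],
  ],
)

```text
time: 61.23
tool_pos: [0.4974, 0.0009, 0.2163]
tool_rot: [-0.001, 0.708, 0.706, -0.0]
contact_force: [-0.7, 0.2, 0.7]
gripper_width: 1.002
grasp_force: 0.0
```

```bash
python3 st.py;python3 cup.py now copper white blue; python3 - <<'E'
from h import *
f=manip.grab_frame("top");save(f,"t4.png")
E
```

```text
61.23 [0.4974 0.0009 0.2163] [-5.000e-04  7.082e-01  7.060e-01 -4.000e-04] F [-0.7  0.2  0.7] 1.0017289985332276 0.0 [-0.15 -0.23  1.95 -0.    1.43 -0.14]
copper 0.4742 0.3223 [76.11557563  1.5         3.        ]
white 0.4838 0.2383 [73.28787463  1.          2.        ]
blue 0.496 0.1546 [76.49984791  0.          0.        ]
```

View pics/t4.png

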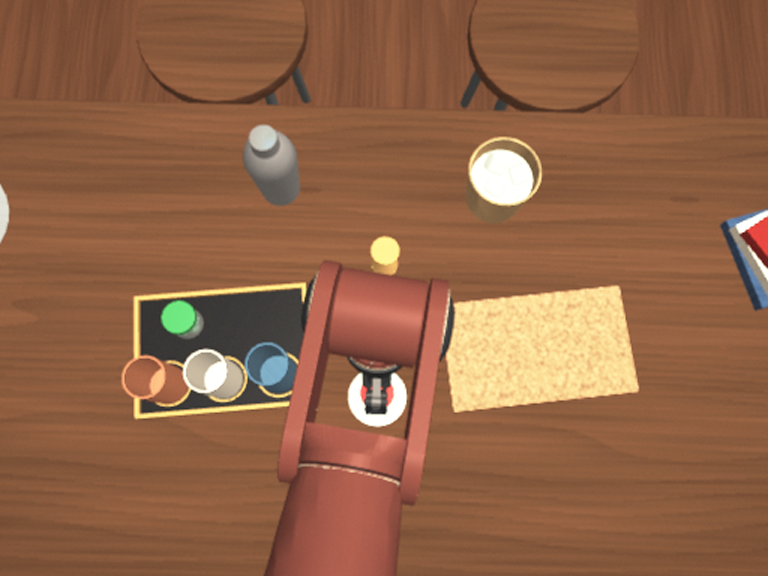

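All three tumblers are upright on their own rings at (160,380), (218,376) and (275,370), each within 3 mm of where it started. The mat is empty, the jar is on the coaster at (377,397), the olive jar hasn't moved and the gripper is clear. Handing in.

```bash
python3 -c "
from plant import manip
print(manip.job_done())"
```

```text
the job is handed in; nothing more can be done
None
```

I handed the job in at about 61 s: the cherry jar is within about 1 mm of the coaster's centre, and the three tumblers are back upright on their own rings, each within 3 mm of where it first stood (copper is farthest off, by 2.8 mm); the olive jar measured unmoved mid-job, the jigger looked undisturbed, and no verdict was returned.

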